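# Post the gift boxes through the despatch flap and pin the lock bar

### The job

Swing the red lock bar well clear of the despatch chute (about a quarter turn or more), then push every black gift box through the orange spring flap, never over or round its frame, so that it drops into the tote behind and the flap shuts. When all are through, swing the bar fully shut again and drop the yellow-headed lock pin all the way through the bar and its bracket. Leave the other things on the bench where they are.

Things in the scene. Friction and masses are not known exactly. Their poses are not given: they have to be found in the camera images.
- chute: despatch chute fixed at the far edge of the bench, turned a few degrees from start to start. Origin on the bench top (z = 0) under the middle of the flap frame; x points in through the flap (away from the robot), y left, z up. In front of the frame is a flat aluminium deck, top at z = 20 mm, from x = -130 to +10 mm and y = -100 to +100 mm; the frame is grey, in the plane x = 0, 12 mm thick
- chute_mouth (a point): middle of the lower edge of the flap's opening, on the deck's surface (z = 20 mm), in the plane of the frame; axes as the chute's. The opening is 64 mm wide and 58 mm high (up to z = 78 mm); the frame's top is at z = 88 mm
- deck_end (a point): middle of the deck's far edge, 10 mm behind the frame. Here a steep slide between cheeks drops into the blue tote (smooth floor 147 mm below the bench top, so a box in it reads z below -0.05 m). A box pushed along the deck tips over this edge and slides away once its middle is well past it; pushing its rear end to about 10 mm before the frame is enough
- flap (a joint): orange spring-return flap, 58 mm wide, 54 mm long, hinged along the top of the opening (77 mm over the bench). 0 = hanging shut, grows as it swings inwards, away from the robot, up to 1.6 rad; needs only a few tenths of a newton at its lower edge and shuts by itself
- lock_bar (a joint): red lock bar, 10 mm thick (42 to 52 mm over the bench), turning level on the post left of the flap. 0 = fully shut across the flap, at its stop, its hole exactly over the bracket's; grows as the free end swings towards the robot and then left, to 2.0 rad; light friction (0.6 N at the knob), stays where it is left. Below about 1 rad it bars the way
- bar_pivot (a point): the lock bar's turning axis, at the height of the bar's top (52 mm): in the chute's frame at x = -35, y = +80 mm. At joint value q a point of the bar at distance R lies at pivot + R (-sin q, -cos q) in the chute's x, y
- bar_knob (a point): middle of the upright black knob on the lock bar, 14 mm in diameter, 30 mm tall (52 to 82 mm over the bench), 85 mm from the pivot
- bar_hole (a point): centre of the hole near the bar's free end, at the bar's upper face (52 mm), 155 mm from the pivot; hole 13 mm in diameter, chamfered
- bracket_hole (a point): mouth of the hole in the steel bracket right of the flap, 40 mm over the bench, 34 mm square block, hole 13 mm in diameter, 20 mm deep to the deck (its floor is the deck's surface at 20 mm), chamfered; z up
- pin_stand: grey block, 44 mm square, 40 mm tall, with a 13 mm hole in which the lock pin stands upright; origin under its centre
- pin: the lock pin; origin at its pointed lower end, z up along the pin towards the head. Loose, 60 g
- pin_head (a point): centre of the lock pin's yellow head: upright cylinder 24 mm in diameter, 34 mm tall; 17 mm above the neck, so 57 mm over the bench in the stand
- pin_neck (a point): centre of the underside of the pin's head. Below it is the steel shank, 10 mm in diameter and 28 mm long including a 6 mm tapered tip. The head rests on the bar (or on the stand) when the pin is fully in; in the closed lock the tip then ends 4 mm above the floor of the bracket hole
- box1_mid (a point): centre of gift box 1 (may be absent): rigid black box 80 x 40 x 40 mm, red band round it and a kraft-coloured end, about 0.15 to 0.3 kg; x along its length. Lies on the bench, centre 20 mm up
- box2_mid (a point): centre of gift box 2 (may be absent): rigid black box 80 x 40 x 40 mm, red band round it and a kraft-coloured end, about 0.15 to 0.3 kg; x along its length. Lies on the bench, centre 20 mm up
- box3_mid (a point): centre of gift box 3 (may be absent): rigid black box 80 x 40 x 40 mm, red band round it and a kraft-coloured end, about 0.15 to 0.3 kg; x along its length. Lies on the bench, centre 20 mm up
- box4_mid (a point): centre of gift box 4 (may be absent): rigid black box 80 x 40 x 40 mm, red band round it and a kraft-coloured end, about 0.15 to 0.3 kg; x along its length. Lies on the bench, centre 20 mm up
- tape_roll: bystander: roll of packing tape, 96 mm across, 38 mm tall; leave it where it is
- marker: bystander: blue marker pen lying, about 120 mm long, 16 mm thick; leave it where it is
- kraft_carton: bystander: plain kraft carton, a 50 mm cube; leave it where it is
- sauce_jar: bystander: amber jar, 60 mm across, 75 mm tall; leave it where it is
- red_bottle: bystander: black bottle with red label, 60 mm across, 190 mm tall, left side; leave it where it is
- tall_bottle: bystander: black bottle with red label, 60 mm across, 190 mm tall, right side; leave it where it is
Mind the look-alikes: they are no part of the job. What is shaped like the part that bears box3_mid but green or purple is not meant. What is shaped like the part that bears box2_mid but turquoise is not meant.

How it is judged:
On the way, in this order (a step that is already met when the one before it is completed fails the run):
1. the lock bar is swung clear of the chute (beyond 1.2 rad) (value of joint lock_bar above 1.2 rad), for 0.2 s.
2. every gift box present lies in the tote (z of box1_mid in the frame of chute between -0.17 and -0.05 m and x of each of box1_mid, box2_mid, box3_mid, box4_mid in the frame of chute above 0.09 m and z of box2_mid in the frame of chute between -0.17 and -0.05 m and z of box3_mid in the frame of chute between -0.17 and -0.05 m and z of box4_mid in the frame of chute between -0.17 and -0.05 m), for 0.2 s.
3. the lock bar is fully shut (within 0.05 rad) (value of joint lock_bar below 0.05 rad), for 0.2 s.
4. the pin is home through bar and bracket (value of joint lock_bar below 0.05 rad and horizontal distance between pin_neck and bracket_hole below 0.006 m and z of pin_neck in the frame of bracket_hole between 0.005 and 0.017 m and angle between pin's own z axis and vertical below 0.15 rad), for 0.2 s.
At the end, for the whole second after the job is handed in: Every gift box present is in the tote behind the flap, the flap hangs shut (under 0.12 rad), the lock bar is shut (under 0.05 rad) and the pin stands through bar and bracket, upright within 0.15 rad, centred within 6 mm, its head within 5 mm of the bar's top, at rest (all of step 2 and all of step 4 and value of joint flap below 0.12 rad and linear speed of pin below 0.02 m/s); the robot touches nothing.
It fails at once if a gift box is carried over or round the flap's frame instead of going through the flap ((x of box1_mid in the frame of chute between 0.02 and 0.45 m and (z of box1_mid in the frame of chute above 0.085 m or (z of box1_mid in the frame of chute above 0 m and (y of box1_mid in the frame of chute above 0.06 m or y of box1_mid in the frame of chute below -0.06 m)))) or (x of box2_mid in the frame of chute between 0.02 and 0.45 m and (z of box2_mid in the frame of chute above 0.085 m or (z of box2_mid in the frame of chute above 0 m and (y of box2_mid in the frame of chute above 0.06 m or y of box2_mid in the frame of chute below -0.06 m)))) or (x of box3_mid in the frame of chute between 0.02 and 0.45 m and (z of box3_mid in the frame of chute above 0.085 m or (z of box3_mid in the frame of chute above 0 m and (y of box3_mid in the frame of chute above 0.06 m or y of box3_mid in the frame of chute below -0.06 m)))) or (x of box4_mid in the frame of chute between 0.02 and 0.45 m and (z of box4_mid in the frame of chute above 0.085 m or (z of box4_mid in the frame of chute above 0 m and (y of box4_mid in the frame of chute above 0.06 m or y of box4_mid in the frame of chute below -0.06 m))))).
It fails at once if a bystander is shoved more than 40 mm (distance of any of tape_roll, marker, kraft_carton, sauce_jar, red_bottle, tall_bottle from where it was at the start of the episode above 0.04 m).
Of box1, box2, box3, box4 only 2 to 4 are there at a start; the rules pass over those that are not, and their reading is None.
At some moment in a run one of box1, box2, box3, box4 may be knocked a few centimetres aside while the robot is not near it.
It also fails if it takes over 210 s, if anything falls off the work surface, if the arm or the gripper's body presses on something with over 40 N, if the wrist force passes 120 N, or if a joint passes its speed limit or range.

### The arm

A 6-joint arm with a two-finger parallel gripper is mounted at the origin on the work surface. World frame = base frame: x ahead of the robot, y to its left, z up, the work surface at z = 0. Lengths are in m, angles in rad, forces in N, time in s.
With the tool pointing down it reaches from about 0.275 to 0.825 m from the base axis. Payload 4.9 kg.
Tool frame: the origin (TCP) lies on the front face of the gripper's body, between the roots of the fingers; the fingertips stand 73 mm ahead of it and the grasp point (between the pads) lies 54 mm ahead of it; z points along the fingers, y is the direction in which the jaws open and shut (so a half turn about z gives the same grasp; the last joint's range is limited). The gripper opens to 85 mm and grips with 20 to 120 N. Pads are 22 mm wide; open, the fingers measure 114 mm over their backs; the gripper's body (76 mm by 85 mm) begins 54 mm behind the grasp point. The pads swing forward as they close: fully open they stand 13 mm farther back than shut.
Start: joints at [-1.367, 0.326, -0.193, 1.052, 0, 1.437], TCP at [0.182, -0.519, 0.304] pointing down, gripper open.
Joint ranges: [-2.65, 2.65], [-0.97, 1.79], [-1.3, 1.35], [-1.93, 2.1], [-1.47, 1.37], [-3.14, 3.14]. Speed limits (rad/s): [2.57, 2.57, 3.14, 3.14, 3.14, 3.14].

### API

Orientations are given as a 3x3 rotation matrix whose columns are the frame's x, y, z axes.
In Python, from station import robot gives the robot as it stands.
- The arm moves only by the shell command python3 -m jog 'ROWS'. ROWS is a JSON object of lists of equal length, an entry for each row: "hand": the opening, from -1 (shut) to 1 (fully open); "slide": the shift along the world's x, y, z each as a share of 20 mm, from -1 to 1, a list of three; "turn": the turn about the world's z as a share of 30 degrees, from -1 to 1. In form: {"hand": [hand, ...], "slide": [[x, y, z], ...], "turn": [turn, ...]}. A call has 1 to 20 rows; each row shifts and turns the commanded pose from where the row before left it; what a row does not reach is not made up. A row lasts 1/10 s, in which the tool goes at most 50 mm and 8.59 degrees, less where a joint would pass 70% of its speed; a pose out of reach is approached as far as the arm can. A call with a number of a shift or a turn outside -1 to 1 is refused whole. A call with a gripper value outside its range is refused whole. The fingers move at their own pace and stop on an object; the grip force is fixed at half the most. Time passes only in rows, so rows that do not move let the fingers close. It gives the time, the measured TCP pose, the force and the opening at its end, in the units of the state.
- robot.state(): the state, without advancing time (a new reading comes with each control period).
- robot.capture(name): name is "side" or "top"; returns a dict with "color" (420x560x3 uint8, blue, green, red), "intrinsics" (3x3 intrinsics, pixels), "R" (3x3) and "t" (3): a world point X has camera coordinates R X + t. Camera axes: x right, y down, z forward; pixel columns grow to the right and rows downward; lengths in m; the calibration is good to about 2 mm. A picture is of the moment at which its call begins. There is no depth.
- robot.job_done(): hands the job in, once; it reports no verdict.
The state is a dict: "time": time; "joints": joint angles; "joint_velocities": joint speeds; "joint_torque": joint torques, N m; "ee_pos": TCP position; "orientation": TCP orientation; "ft_force": force on the tool from outside, world axes, zero at the start; "wrist_torque": the same for the moment, N m; "opening": finger opening in m.
Only numpy, scipy, OpenCV 4.12 (cv2) and the standard library are available. Lean on these libraries where they do the work, as an engineer would, in place of code of your own. Each camera call takes 0.05 s, during which the arm holds its last target. There are 200 camera calls.

## Working session

There is one attempt and no reset: what is moved stays moved. The work goes in short steps, Python scripts to look and compute and a shell command to move; the robot and the scene stay as the last step left them, time stands still between calls to the robot, and variables do not carry over. Pictures are saved under pics/ and viewed, about 12 in all and at most 16, crops included, and the job is handed in when it is done.

```bash
ls; mkdir -p pics
cat > h.py <<'E'
import numpy as np, cv2
from station import robot
def cap(n,f=None):
    c=robot.capture(n)
    if f: cv2.imwrite('pics/'+f,c['color'])
    return c
def ray(c,u,v,z):
    K,R,t=np.array(c['intrinsics']),np.array(c['R']),np.array(c['t'])
    o=-R.T@t; d=R.T@np.linalg.inv(K)@np.array([u,v,1.])
    return o+d*(z-o[2])/d[2]
def proj(c,X):
    p=np.array(c['intrinsics'])@(np.array(c['R'])@np.array(X)+np.array(c['t'])); return p[:2]/p[2]
E
python3 - <<'E'
from h import *
import pickle
a=cap('top','t0.png');b=cap('side','s0.png')
pickle.dump((a,b),open('c0.pkl','wb'))
for c in(a,b):
    print(np.round(-np.array(c['R']).T@c['t'],3),np.round(c['R'],2).tolist(),np.array(c['intrinsics']).tolist())
s=robot.state();print(s)
E
```

```text
pics
[0.408 0.005 1.881] [[-0.01, -1.0, 0.01], [-1.0, 0.01, -0.04], [0.04, -0.01, -1.0]] [[532.3690594622277, 0.0, 274.6378167943613], [0.0, 532.3690594622277, 210.67744827610764], [0.0, 0.0, 1.0]]
[ 0.368 -1.269  0.797] [[1.0, -0.08, 0.02], [-0.03, -0.5, -0.87], [0.08, 0.86, -0.5]] [[488.74760734461813, 0.0, 278.53299201511675], [0.0, 488.74760734461813, 208.74572364058812], [0.0, 0.0, 1.0]]
{'time': 0.1, 'joints': array([-1.36717747e+00,  3.26897476e-01, -1.93496777e-01,  1.05201662e+00,
        2.92068448e-05,  1.43659074e+00]), 'joint_velocities': array([-0.00015108, -0.00212995,  0.0020589 ,  0.00046345, -0.00065036,
        0.00020253]), 'joint_torque': array([ 2.08354359e-04, -4.44240046e+01,  2.63038838e+01,  7.88865611e-03,
       -5.44173372e-05,  1.39947051e-06]), 'ee_pos': array([ 0.18221807, -0.51849292,  0.30316007]), 'orientation': array([[ 9.43477999e-01,  3.31435027e-01, -2.97880489e-04],
       [ 3.31435071e-01, -9.43476696e-01,  1.58709239e-03],
       [ 2.44974710e-04, -1.59611479e-03, -9.99998696e-01]]), 'ft_force': array([-1.1612139 ,  0.00362573,  0.04639296]), 'wrist_torque': array([-0.01229819, -0.00309115,  0.03649866]), 'opening': 0.08576393719627894}
```

View pics/t0.png

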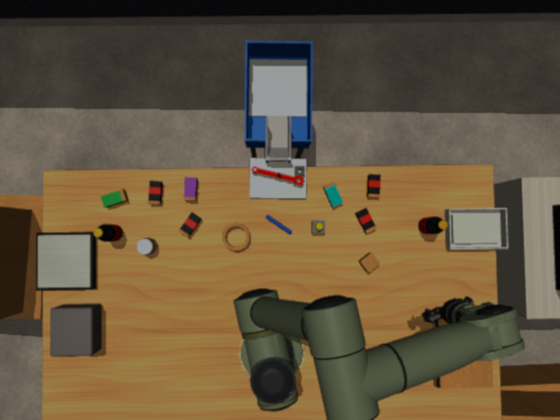

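View pics/s0.png

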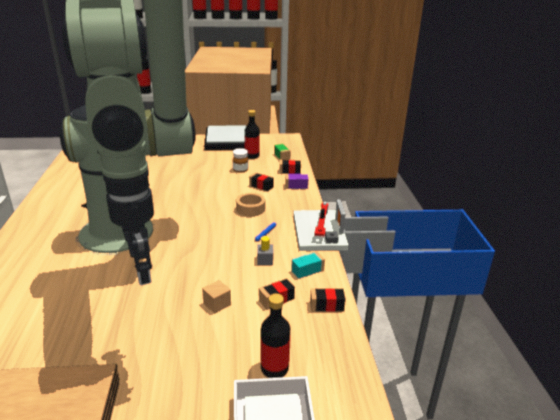

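Run:
```python
from h import *
import pickle
a,b=pickle.load(open('c0.pkl','rb'))
im=a['color']
big=cv2.resize(im[150:285,90:390],None,fx=2.66,fy=2.66,interpolation=cv2.INTER_CUBIC)
big=np.clip(big.astype(float)*1.5,0,255).astype(np.uint8)
big2=cv2.resize(im[150:240,240:310+20],None,fx=6,fy=6,interpolation=cv2.INTER_CUBIC)
cv2.imwrite('pics/t0c.png',big)
cv2.imwrite('pics/t0d.png',big2)
hsv=cv2.cvtColor(im,cv2.COLOR_BGR2HSV)
def blobs(m,name,z,mn=8):
    n,l,s,ce=cv2.connectedComponentsWithStats(m.astype(np.uint8))
    for i in range(1,n):
        if s[i,4]>=mn and 150<ce[i,1]<290 and 90<ce[i,0]<460:
            r=cv2.minAreaRect(np.argwhere(l==i)[:,::-1].astype(np.float32))
            print(name,s[i,4],np.round(ce[i],1),np.round(ray(a,*ce[i],z)[:2],4),np.round(r[1],1),round(r[2],1))
H,S,V=hsv[...,0],hsv[...,1],hsv[...,2]
red=((H<6)|(H>174))&(S>150)&(V>60)
blobs(red,'red',.04)
blobs((V<45),'black',.04)
blobs(((H>20)&(H<35)&(S>150)&(V>100)),'yellow',.074,5)
blobs((S<40)&(V>120),'grey',.02,30)
```

```text
red 108 [266.1 172.7] [0.621  0.0092] [27.1  5.3] 11.3
red 136 [292.7 178.6] [ 0.5992 -0.0828] [23.5  9. ] 14.0
red 92 [373.6 183.4] [ 0.5787 -0.3639] [ 7. 11.] 90.0
red 92 [154.9 190.3] [0.5652 0.3948] [11.9  7.8] 6.3
red 90 [364.9 218.9] [ 0.4558 -0.3306] [ 7.6 11.2] 63.4
red 89 [190.6 223.4] [0.4489 0.2724] [11.4  7.8] 33.7
black 52 [373.5 176.9] [ 0.6014 -0.3641] [ 4. 11.] 90.0
black 50 [156.4 183.9] [0.5873 0.3894] [12.2  4.7] 10.3
black 57 [372.8 190. ] [ 0.5558 -0.3606] [ 6. 10.] 90.0
black 64 [155.8 197.2] [0.5411 0.3918] [ 6. 11.] 90.0
black 54 [361.4 212.9] [ 0.4769 -0.3191] [ 4.5 10.7] 63.4
black 51 [194.8 217.9] [0.4677 0.2577] [10.5  4.4] 33.7
black 241 [431.  225.7] [ 0.429  -0.5601] [16.1 21.7] 84.8
black 55 [367.7 225.2] [ 0.4338 -0.3399] [ 5.4 10.7] 66.0
black 281 [110.3 232.7] [0.4207 0.5485] [15. 23.] 90.0
black 57 [187.  229.4] [0.4283 0.2849] [10.8  5. ] 36.9
yellow 27 [440.9 223.9] [ 0.4341 -0.5836] [6. 4.] 90.0
yellow 39 [319. 226.] [ 0.433  -0.1678] [6. 6.] 90.0
yellow 58 [ 97.5 232.1] [0.4231 0.5816] [8. 7.] 90.0
grey 1399 [275.  181.1] [ 0.5934 -0.0213] [55. 40.] -0.0
grey 180 [144.  246.1] [0.3727 0.4378] [14. 14.] 90.0
```

View pics/t0c.png

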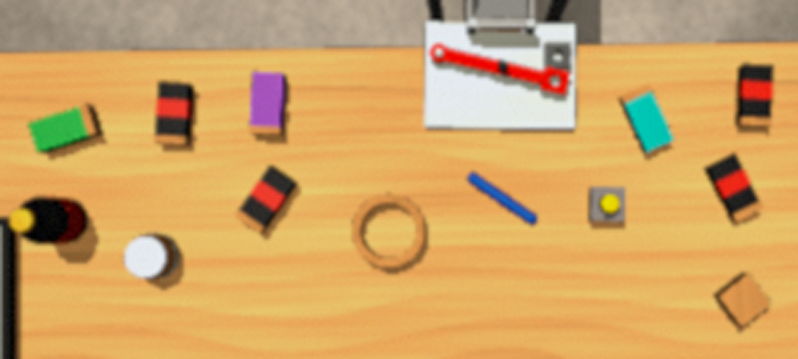

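View pics/t0d.png

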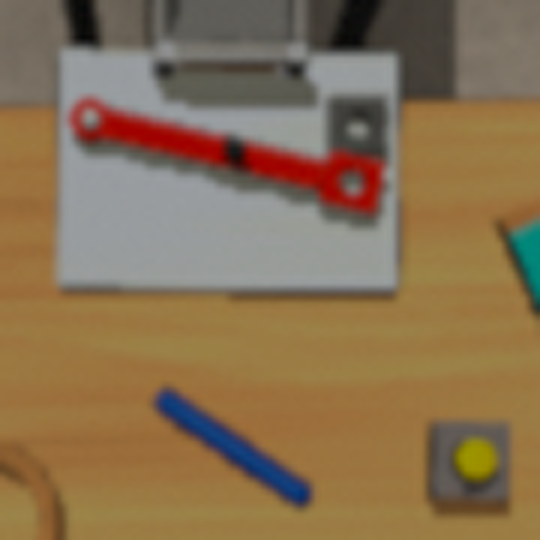

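```bash
cat > chute.py <<'E'
from h import *
import pickle
def fit(a,pr=True):
    im=a['color']; o=(240,150); k=8
    big=cv2.resize(im[150:215,240:312],None,fx=k,fy=k,interpolation=cv2.INTER_CUBIC)
    px=lambda x,y:((x+.5)/k-.5+o[0],(y+.5)/k-.5+o[1])
    hsv=cv2.cvtColor(big,cv2.COLOR_BGR2HSV);S=hsv[...,1];V=hsv[...,2]
    red=((hsv[...,0]<10)|(hsv[...,0]>170))&(S>120)&(V>50)
    c,hi=cv2.findContours(red.astype(np.uint8),cv2.RETR_CCOMP,cv2.CHAIN_APPROX_NONE)
    for i,q in enumerate(c):
        A=cv2.contourArea(q)
        if A>60:
            m=cv2.moments(q); p=px(m['m10']/m['m00'],m['m01']/m['m00'])
            if pr: print('hole' if hi[0][i][3]>=0 else 'outer',A,np.round(p,2),np.round(ray(a,*p,.052),4))
    m=(S<60)&(V>110)
    n,l,s,ce=cv2.connectedComponentsWithStats(m.astype(np.uint8))
    for i in range(1,n):
        if s[i,4]>60 and pr: p=px(*ce[i]);print('light',s[i,4],np.round(p,2),np.round(ray(a,*p,.040)[:2],4))
    big_i=1+np.argmax(s[1:,4]); m=l==big_i
    def line(pts):
        vx,vy,x0,y0=cv2.fitLine(np.array(pts,np.float32),cv2.DIST_HUBER,0,.01,.01).ravel()
        P=[ray(a,*px(x0+vx*t,y0+vy*t),.02)[:2] for t in(-100,100)];return P
    H,W=m.shape
    ys,xs=np.where(m);x0,x1=xs.min(),xs.max()
    bot=[(x,np.where(m[:,x])[0].max()) for x in range(x0+40,x1-40)]
    lef=[(np.where(m[y])[0].min(),y) for y in range(120,ys.max()-30)]
    rig=[(np.where(m[y])[0].max(),y) for y in range(280,ys.max()-30)]
    for nm,p in(('near',bot),('left',lef),('right',rig)):
        P=line(p);d=P[1]-P[0];print(nm,np.round(P,4).tolist(),'ang',np.degrees(np.arctan2(d[1],d[0])).round(2))
if __name__=='__main__':
    a,b=pickle.load(open('c0.pkl','rb')); fit(a)
    im=a['color']; 
    for (u,v) in((247,170),(298,171)): pass
    print(cv2.cvtColor(im,cv2.COLOR_BGR2GRAY)[165:184,292:306])
E
python3 chute.py
```

```text
outer 19146.5 [280.03 175.73] [ 0.6086 -0.0385  0.052 ]
hole 643.0 [298.26 180.16] [ 0.5924 -0.1012  0.052 ]
hole 579.0 [254.54 169.23] [0.6323 0.0491 0.052 ]
light 109817 [272.44 178.16] [ 0.6018 -0.0124]
light 236 [254.58 169.32] [0.6334 0.0492]
light 271 [299.16 171.2 ] [ 0.6248 -0.1056]
light 88 [298.33 180.81] [ 0.5913 -0.1021]
near [[0.5357, 0.0048], [0.5339, -0.0828]] ang -91.19
left [[0.565, 0.0698], [0.653, 0.0676]] ang -1.39
right [[0.6081, -0.1303], [0.5202, -0.1287]] ang 179.01
[[106 141 148 139 134 134 135 134 134 135 134 135 139 141]
 [103 135 126 103  94  94  94  95  94  94  93  98 120 135]
 [114 136 114  82  70  71  68  67  66  68  69  77 111 133]
 [144 145 114  80  66  63  57  49  49  57  63  69 100 130]
 [155 149 114  80  66  61  60  55  50  52  60  67  96 127]
 [155 149 115  79  65  67  88  95  88  64  61  66  97 130]
 [154 148 114  79  64  78 117 132 124  87  64  72 107 134]
 [155 148 114  79  66  73  99 114 111  83  65  74 111 138]
 [156 149 114  79  66  67  74  80  80  69  65  74 109 137]
 [155 150 116  82  69  68  66  64  63  62  61  67  99 135]
 [144 142 114  82  68  65  63  59  57  56  57  62  96 133]
 [110 111  95  71  59  57  58  57  59  64  71  74 100 135]
 [ 71  74  66  55  50  49  49  58  55  60  66  79 110 136]
 [ 50  56  53  49  52  58  61  66  57  52  54  89 133 145]
 [ 51  53  49  52  64  76  80  79  63  49  52  93 137 145]
 [ 54  48  49  54  66  84  98  93  72  54  55  82 115 138]
 [ 64  53  48  50  61  88 117 112  82  58  61  83 112 137]
 [ 81  70  54  49  54  73  95  92  71  53  67  96 132 144]
 [ 99  80  66  61  61  59  64  62  51  54  72 103 142 145]]
```

```bash
python3 -m jog '{"hand":[-0.4,-0.4,-0.4,-0.4,-0.4,-0.4,-0.4,-0.4,-0.4,-0.4,-0.4,-0.4,-0.4,-0.4],"slide":[[0.76,0.87,0],[0.76,0.87,0],[0.76,0.87,0],[0.76,0.87,0],[0.76,0.87,0],[0.76,0.87,0],[0.76,0.87,0],[0.76,0.87,0],[0.76,0.87,0],[0.76,0.87,0],[0.76,0.87,0],[0.76,0.87,0],[0.76,0.87,0],[0.76,0.87,0]],"turn":[0.28,0.28,0.28,0.28,0.28,0.28,0.28,0.28,0.28,0.28,0.28,0.28,0.28,0.28]}'
python3 -m jog '{"hand":[-0.4,-0.4,-0.4,-0.4,-0.4,-0.4,-0.4,-0.4,-0.4,-0.4,-0.4,-0.4,-0.4,-0.4],"slide":[[0.76,0.87,0],[0.76,0.87,0],[0.76,0.87,0],[0.76,0.87,0],[0.76,0.87,0],[0.76,0.87,0],[0.76,0.87,0],[0.76,0.87,0],[0.76,0.87,0],[0.76,0.87,0],[0.76,0.87,0],[0.76,0.87,0],[0.76,0.87,0],[0.76,0.87,0]],"turn":[0.28,0.28,0.28,0.28,0.28,0.28,0.28,0.28,0.28,0.28,0.28,0.28,0.28,0.28]}'
```

```text
time: 1.5
ee_pos: [0.3954, -0.2744, 0.3036]
orientation: [[-0.735, 0.678, -0.001], [0.678, 0.735, 0.0], [0.001, -0.0, -1.0]]
ft_force: [0.4, -0.6, -0.1]
opening: 0.0255
time: 2.9
ee_pos: [0.6082, -0.0309, 0.3033]
orientation: [[-0.26, -0.965, -0.001], [-0.965, 0.26, 0.0], [0.0, 0.001, -1.0]]
ft_force: [0.2, -0.7, 0.4]
opening: 0.0256
```

```bash
python3 -m jog '{"hand":[-0.4,-0.4,-0.4,-0.4,-0.4,-0.4,-0.4,-0.4,-0.4,-0.4,-0.4],"slide":[[0.12,-0.1,0],[0,0,-0.95],[0,0,-0.95],[0,0,-0.95],[0,0,-0.95],[0,0,-0.95],[0,0,-0.95],[0,0,-0.95],[0,0,-0.95],[0,0,-0.95],[0,0,0]],"turn":[0,0,0,0,0,0,0,0,0,0,0]}'
python3 - <<'E'
import numpy as np
p=np.array([.6323,.0491]);y=np.radians(-1.2);R=np.array([[np.cos(y),-np.sin(y)],[np.sin(y),np.cos(y)]])
q=np.linspace(.239,1.9,13);P=np.array([p+R@(.085*np.array([-np.sin(a),-np.cos(a)])) for a in q])
print(P[0],P[-1]);print(np.round(np.diff(P,axis=0)/.02,2).tolist(), np.degrees(q[1]-q[0])/30)
E
```

```text
time: 4.0
ee_pos: [0.6078, -0.034, 0.13]
orientation: [[-0.268, -0.963, -0.006], [-0.963, 0.268, 0.001], [0.001, 0.006, -1.0]]
ft_force: [-1.7, 0.2, 0.4]
opening: 0.0257
[ 0.61045276 -0.03304437] [0.55245762 0.0782581 ]
[[-0.56, 0.19], [-0.52, 0.26], [-0.48, 0.33], [-0.43, 0.4], [-0.37, 0.45], [-0.31, 0.5], [-0.23, 0.54], [-0.16, 0.57], [-0.08, 0.58], [0.0, 0.59], [0.08, 0.58], [0.16, 0.56]] 0.2643563604756381
```

```bash
python3 -m jog '{"hand":[-0.4,-0.4,-0.4,-0.4,-0.4,-0.4,-0.4,-0.4,-0.4,-0.4,-0.4,-0.4,-0.4,-0.4],"slide":[[-0.56,0.19,0],[-0.52,0.26,0],[-0.48,0.33,0],[-0.43,0.4,0],[-0.37,0.45,0],[-0.31,0.5,0],[-0.23,0.54,0],[-0.16,0.57,0],[-0.08,0.58,0],[0,0.59,0],[0.08,0.58,0],[0.16,0.56,0],[0.1,0.2,0],[0,0,0]],"turn":[-0.264,-0.264,-0.264,-0.264,-0.264,-0.264,-0.264,-0.264,-0.264,-0.264,-0.264,-0.264,0,0]}'
python3 -m jog '{"hand":[-0.4,-0.4,-0.4,-0.4,-0.4,-0.4,-0.4,-0.4,-0.4,-0.4,-0.4,-0.4,-0.4,-0.4],"slide":[[0,0,1],[0,0,1],[0,0,1],[0,0,1],[0,0,1],[-1,0,1],[-1,0,1],[-1,0,0],[-1,0,0],[-1,0,0],[-1,0,0],[-1,0,0],[-1,0,0],[0,0,0]],"turn":[0,0,0,0,0,0,0,0,0,0,0,0,0,0]}'
python3 - <<'E'
from h import *
import chute
a=cap('top','t1.png');chute.fit(a)
E
```

```text
time: 5.4
ee_pos: [0.5548, 0.0814, 0.1336]
orientation: [[-0.938, 0.347, 0.001], [0.347, 0.938, -0.0], [-0.001, 0.0, -1.0]]
ft_force: [0.7, -0.7, -0.2]
opening: 0.0253
time: 6.8
ee_pos: [0.392, 0.0809, 0.273]
orientation: [[-0.937, 0.349, -0.001], [0.349, 0.937, -0.0], [0.001, -0.001, -1.0]]
ft_force: [0.7, -0.6, -0.9]
opening: 0.0258
outer 16216.0 [248.28 190.4 ] [0.5593 0.0715 0.052 ]
hole 574.5 [254.49 169.24] [0.6322 0.0492 0.052 ]
light 125252 [275.57 177.93] [ 0.6024 -0.0233]
light 232 [254.54 169.36] [0.6333 0.0493]
light 238 [299.17 171.18] [ 0.6249 -0.1056]
near [[0.5362, 0.0128], [0.534, -0.0747]] ang -91.46
left [[0.6532, 0.0711], [0.5669, 0.0535]] ang -168.5
right [[0.6081, -0.1303], [0.5202, -0.1287]] ang 179.01
```

```bash
cat > boxes.py <<'E'
from h import *
def boxes(a):
    im=a['color'];hsv=cv2.cvtColor(im,cv2.COLOR_BGR2HSV);H,S,V=[hsv[...,i] for i in range(3)]
    red=((H<6)|(H>174))&(S>150)&(V>60)
    def bl(m,mn,mx):
        n,l,s,ce=cv2.connectedComponentsWithStats(m.astype(np.uint8))
        return [ce[i] for i in range(1,n) if mn<=s[i,4]<=mx and 150<ce[i,1]<300 and 60<ce[i,0]<480]
    B=bl(V<45,25,140)
    for r in bl(red,60,125):
        P=ray(a,*r,.04)[:2]; nb=sorted((b for b in B if np.hypot(*(b-r))<11),key=lambda b:b[1])
        if len(nb)>=2:
            d=ray(a,*nb[0],.04)-ray(a,*nb[-1],.04)
            print('box px',np.round(r,1),'xy',np.round(P,4),'axis deg',np.degrees(np.arctan2(d[1],d[0])).round(1),len(nb))
        else: print('red px',np.round(r,1),np.round(P,4))
if __name__=='__main__':
    s=robot.state();y=s['orientation'][:,1]
    boxes(cap('top'));print('tcp',s['ee_pos'].round(4),'A',np.degrees(np.arctan2(y[1],y[0])).round(1),'t',s['time'],'op',s['opening'].round(4))
E
python3 -m jog '{"hand":[1,1,1,1,1,1,1,1,1,1,1,1,1,1,1],"slide":[[0.16,-1,0],[0.16,-1,0],[0.16,-1,0],[0.16,-1,0],[0.16,-1,0],[0.16,-1,0],[0.16,-1,0],[0.16,-1,0],[0.16,-1,0],[0.16,-1,0],[0.16,-1,0],[0.16,-1,0],[0.16,-1,0],[0.16,-1,0],[0.16,-1,0]],"turn":[0.257,0.257,0.257,0.257,0.257,0.257,0,0,0,0,0,0,0,0,0]}'
python3 boxes.py
```

```text
time: 8.35
ee_pos: [0.4432, -0.2207, 0.273]
orientation: [[-0.9, -0.435, 0.001], [-0.435, 0.9, -0.001], [-0.001, -0.001, -1.0]]
ft_force: [-0.6, -0.1, -0.3]
opening: 0.0855
red px [251.5 180.4] [0.595  0.0605]
box px [373.6 183.4] xy [ 0.5787 -0.3639] axis deg -4.4 2
box px [154.8 190.2] xy [0.5653 0.3951] axis deg -3.0 2
red px [243.2 206.2] [0.5057 0.0902]
box px [190.5 223.4] xy [0.4489 0.2727] axis deg -34.6 2Traceback (most recent call last):
  File "boxes.py", line 17, in <module>
    boxes(cap('top'));print('tcp',s['ee_pos'].round(4),'A',np.degrees(np.arctan2(y[1],y[0])).round(1),'t',s['time'],'op',s['opening'].round(4))
                                                                                                                         ^^^^^^^^^^^^^^^^^^
AttributeError: 'float' object has no attribute 'round'
```

```bash
sed -i "s/s\['opening'\].round(4)/round(s['opening'],4)/" boxes.py
python3 -m jog '{"hand":[1,1,1,1,1,1,1,1,1,1,1,1,1,1,1,1,1,1],"slide":[[0.1,-0.92,0],[0.1,-0.92,0],[0.1,-0.92,0],[0.1,-0.92,0],[0.1,-0.92,0],[0.1,-0.92,0],[0,0,0],[0,0,-0.94],[0,0,-0.94],[0,0,-0.94],[0,0,-0.94],[0,0,-0.94],[0,0,-0.94],[0,0,-0.94],[0,0,-0.94],[0,0,-0.94],[0,0,-0.94],[0,0,0]],"turn":[0,0,0,0,0,0,0,0,0,0,0,0,0,0,0,0,0,0]}'
python3 -m jog '{"hand":[-1,-1,-1,-1,-1,-1,-1,-1],"slide":[[0,0,0],[0,0,0],[0,0,0],[0,0,0],[0,0,0],[0,0,0],[0,0,0],[0,0,0]],"turn":[0,0,0,0,0,0,0,0]}'
```

```text
time: 10.2
ee_pos: [0.4529, -0.3276, 0.0826]
orientation: [[-0.9, -0.435, -0.003], [-0.435, 0.9, 0.004], [0.002, 0.005, -1.0]]
ft_force: [0.8, -0.4, -0.6]
opening: 0.0855
time: 11.0
ee_pos: [0.4553, -0.3302, 0.0865]
orientation: [[-0.901, -0.435, 0.002], [-0.435, 0.901, -0.003], [-0.001, -0.003, -1.0]]
ft_force: [0.4, -0.5, 5.4]
opening: 0.0389
```

```bash
python3 -m jog '{"hand":[-1,-1,-1,-1,-1,-1,-1,-1,-1,-1,-1,-1,-1,-1,-1,-1,-1,-1,-1,-1],"slide":[[0,0,1],[0,0,1],[0,0,1],[0,0,1],[0,0,1],[0.52,1,0],[0.52,1,0],[0.52,1,0],[0.52,1,0],[0.52,1,0],[0.52,1,0],[0.52,1,0],[0.52,1,0],[0.52,1,0],[0.52,1,0],[0.52,1,0],[0.52,1,0],[0.52,1,0],[0.52,1,0],[0.5,1,0]],"turn":[0,0,0,0,0,-0.225,-0.225,-0.225,-0.225,0,0,0,0,0,0,0,0,0,0,0]}'
python3 -m jog '{"hand":[-1,-1,-1,-1,-1],"slide":[[0,0,0],[0,0,0],[0,0,-0.9],[0,0,-0.9],[0,0,0]],"turn":[0,0,0,0,0]}'; python3 boxes.py; python3 -c "
from h import *; cap('side','s1.png')"
```

```text
time: 13.0
ee_pos: [0.6098, -0.0281, 0.1848]
orientation: [[-1.0, 0.021, -0.001], [0.021, 1.0, 0.0], [0.001, 0.0, -1.0]]
ft_force: [-0.2, -0.8, -1.9]
opening: 0.0387
time: 13.5
ee_pos: [0.6075, -0.0297, 0.1465]
orientation: [[-1.0, 0.023, -0.005], [0.023, 1.0, 0.001], [0.005, 0.0, -1.0]]
ft_force: [-1.8, -0.2, -2.0]
opening: 0.0388
red px [251.5 180.5] [0.5948 0.0605]
box px [373.6 183.4] xy [ 0.5787 -0.3639] axis deg -4.2 2
box px [155.1 190.2] xy [0.5655 0.3941] axis deg -3.6 2
red px [243.2 206.2] [0.5059 0.0901]
box px [190.6 223.4] xy [0.449  0.2723] axis deg -35.0 2
tcp [ 0.6075 -0.0297  0.1465] A 88.7 t 13.5 op 0.0388
```

View pics/s1.png

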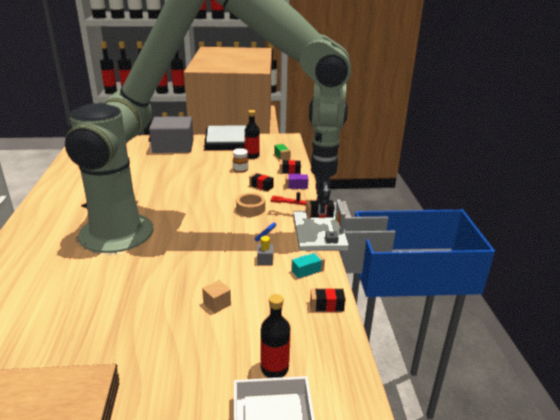

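```bash
python3 -m jog '{"hand":[-1,-1,-1,0.5,0.5,0.5,0.5,0.5,0.5,0.5,0.5,0.5,-0.7,-0.7,-0.7,-0.7,-0.7,-0.7],"slide":[[0,0,-0.97],[0,0,-0.97],[0,0,0],[0,0,0],[0,0,0],[0,0,0],[0,0,1],[0,0,1],[0,0,1],[-1,0,0],[-1,0,0],[-1,0,0],[-0.1,0,0],[0,0,0],[0,0,-1],[0,0,-1],[0,0,-1],[0,0,-0.2]],"turn":[0,0,0,0,0,0,0,0,0,0,0,0,0,0,0,0,0,0]}'; python3 boxes.py;  python3 -c "
from h import *; cap('side','s2.png');a=cap('top');cv2.imwrite('pics/t2.png',np.hstack([cv2.resize(a['color'][140:240,200:340],None,fx=4,fy=4)]))"
```

```text
time: 15.4
ee_pos: [0.5479, -0.029, 0.1044]
orientation: [[-1.0, 0.021, -0.002], [0.021, 1.0, 0.0], [0.002, 0.0, -1.0]]
ft_force: [-0.1, 0.0, -0.4]
opening: 0.0125
red px [251.5 180.5] [0.5946 0.0604]
box px [373.6 183.5] xy [ 0.5785 -0.3637] axis deg -4.2 2
box px [155.1 190.3] xy [0.5652 0.3942] axis deg -2.5 2
red px [243.2 206.2] [0.5057 0.0902]
box px [190.6 223.4] xy [0.449  0.2723] axis deg -34.9 2
tcp [ 0.5479 -0.029   0.1044] A 88.8 t 15.4 op 0.0125
```

View pics/t2.png

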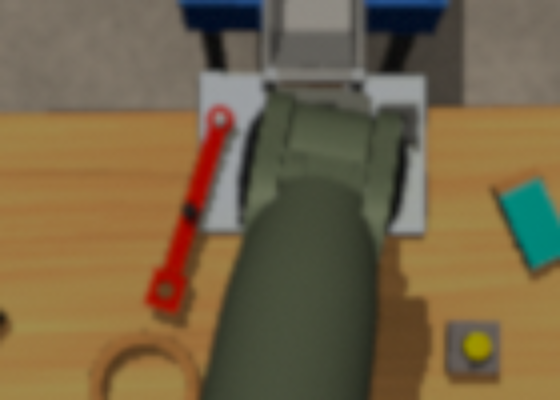

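```bash
python3 -m jog '{"hand":[-0.7,-0.7,-0.7,-0.7,-0.7,-0.7,-0.7,-0.7,-0.7,-0.7,-0.7,-0.7,-0.7,-0.7,-0.7],"slide":[[0.37,-0.008,0],[0.37,-0.008,0],[0.37,-0.008,0],[0.37,-0.008,0],[0.37,-0.008,0],[0.37,-0.008,0],[0.37,-0.008,0],[0.37,-0.008,0],[0.37,-0.008,0],[0.37,-0.008,0],[0.37,-0.008,0],[0.37,-0.008,0],[0.37,-0.008,0],[0.37,-0.008,0],[0,0,0]],"turn":[0,0,0,0,0,0,0,0,0,0,0,0,0,0,0]}'
python3 -m jog '{"hand":[-0.7,-0.7,-0.7,-0.7,-0.7,-0.7,-0.7],"slide":[[-1,0,0],[-1,0,0],[-1,0,0],[0,0,1],[0,0,1],[0,0,1],[0,0,1]],"turn":[0,0,0,0,0,0,0]}'
python3 boxes.py;  python3 -c "
from h import *; b=cap('side');a=cap('top');cv2.imwrite('pics/t3.png',np.hstack([cv2.resize(a['color'][20:220,210:340],None,fx=2.5,fy=2.5),cv2.resize(b['color'][170:370,270:450],None,fx=2.5,fy=2.5)]))"
```

```text
time: 17.05
ee_pos: [0.6485, -0.0312, 0.1046]
orientation: [[-1.0, 0.022, -0.008], [0.022, 1.0, 0.0], [0.008, -0.0, -1.0]]
ft_force: [-10.8, -0.5, 3.6]
opening: 0.0128
time: 17.75
ee_pos: [0.5927, -0.0315, 0.1872]
orientation: [[-1.0, 0.021, 0.002], [0.021, 1.0, -0.0], [-0.002, -0.0, -1.0]]
ft_force: [0.0, 1.0, -0.5]
opening: 0.0131
red px [251.5 180.5] [0.5946 0.0604]
box px [373.6 183.4] xy [ 0.5788 -0.3637] axis deg -4.2 2
box px [155.1 190.3] xy [0.5652 0.3942] axis deg -3.2 2
red px [243.2 206.1] [0.506  0.0901]
box px [190.6 223.4] xy [0.449  0.2723] axis deg -35.0 2
tcp [ 0.5927 -0.0315  0.1872] A 88.8 t 17.75 op 0.0131
```

View pics/t3.png

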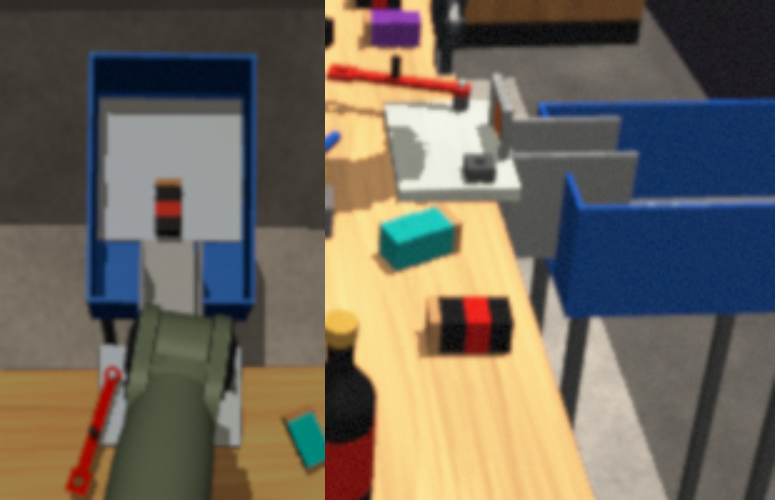

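```bash
python3 -m jog '{"hand":[1,1,1,1,1,1,1,1,1,1,1,1,1,1,1,1,1,1,1],"slide":[[-0.04,-0.98,0],[-0.04,-0.98,0],[-0.04,-0.98,0],[-0.04,-0.98,0],[-0.04,-0.98,0],[-0.04,-0.98,0],[-0.04,-0.98,0],[-0.04,-0.98,0],[-0.04,-0.98,0],[-0.04,-0.98,0],[-0.04,-0.98,0],[-0.04,-0.98,0],[-0.04,-0.98,0],[-0.04,-0.98,0],[-0.04,-0.98,0],[-0.04,-0.98,0],[-0.04,-0.98,0],[0,0,0],[0,0,0]],"turn":[-0.1,0,0,0,0,0,0,0,0,0,0,0,0,0,0,0,0,0,0]}'
python3 -m jog '{"hand":[1,1,1,1,1,1,-1,-1,-1,-1,-1,-1,-1,-1],"slide":[[0,0,-1],[0,0,-1],[0,0,-1],[0,0,-1],[0,0,-1],[0,0,0],[0,0,0],[0,0,0],[0,0,0],[0,0,0],[0,0,0],[0,0,0],[0,0,0],[0,0,0]],"turn":[0,0,0,0,0,0,0,0,0,0,0,0,0,0]}'
```

```text
time: 19.8
ee_pos: [0.5776, -0.3651, 0.1858]
orientation: [[-0.997, 0.074, -0.0], [0.074, 0.997, 0.001], [0.0, 0.001, -1.0]]
ft_force: [-0.6, 0.1, -0.3]
opening: 0.0857
time: 21.2
ee_pos: [0.5788, -0.3653, 0.0879]
orientation: [[-0.997, 0.074, 0.002], [0.074, 0.997, -0.002], [-0.003, -0.002, -1.0]]
ft_force: [-0.4, 0.3, 6.4]
opening: 0.0391
```

```bash
python3 -m jog '{"hand":[-1,-1,-1,-1,-1,-1,-1,-1,-1,-1,-1,-1,-1,-1,-1,-1,-1,-1,-1,-1],"slide":[[0,0,1],[0,0,1],[0,0,1],[0.09,0.98,1],[0.09,0.98,1],[0.09,0.98,0],[0.09,0.98,0],[0.09,0.98,0],[0.09,0.98,0],[0.09,0.98,0],[0.09,0.98,0],[0.09,0.98,0],[0.09,0.98,0],[0.09,0.98,0],[0.09,0.98,0],[0.09,0.98,0],[0.09,0.98,0],[0.09,0.98,0],[0.09,0.98,0],[0.1,0.98,0]],"turn":[0.1,0,0,0,0,0,0,0,0,0,0,0,0,0,0,0,0,0,0,0]}'
python3 -m jog '{"hand":[-1,-1,-1,-1,-1,-1],"slide":[[0,0,0],[0,0,-1],[0,0,-1],[0,0,-1],[0,0,0],[0,0,0]],"turn":[0,0,0,0,0,0]}'; python3 boxes.py
```

```text
time: 23.2
ee_pos: [0.6086, -0.0297, 0.1861]
orientation: [[-1.0, 0.021, 0.0], [0.021, 1.0, -0.0], [-0.0, -0.0, -1.0]]
ft_force: [0.5, 0.6, -3.2]
opening: 0.0391
time: 23.8
ee_pos: [0.6085, -0.0314, 0.1261]
orientation: [[-1.0, 0.022, -0.001], [0.022, 1.0, -0.0], [0.001, -0.0, -1.0]]
ft_force: [0.4, -0.2, -2.7]
opening: 0.039
red px [251.5 180.4] [0.5949 0.0604]
box px [155.  190.3] xy [0.5653 0.3944] axis deg -2.5 2
red px [243.1 206.5] [0.5047 0.0905]
box px [190.6 223.4] xy [0.4489 0.2724] axis deg -35.0 2
tcp [ 0.6085 -0.0314  0.1261] A 88.8 t 23.8 op 0.039
```

```bash
python3 -m jog '{"hand":[-1,-1,0.5,0.5,0.5,0.5,0.5,0.5,0.5,0.5,0.5,-0.7,-0.7,-0.7,-0.7,-0.7,-0.7],"slide":[[0,0.03,-0.9],[0,0,0],[0,0,0],[0,0,0],[0,0,0],[0,0,1],[0,0,1],[0,0,1],[-1,0.03,0],[-1,0.03,0],[-1,0,0],[-0.1,0,0],[0,0,0],[0,0,-1],[0,0,-1],[0,0,-1],[0,0,-0.2]],"turn":[0,0,0,0,0,0,0,0,0,0,0,0,0,0,0,0,0]}'
python3 -m jog '{"hand":[-0.7,-0.7,-0.7,-0.7,-0.7,-0.7,-0.7,-0.7,-0.7,-0.7,-0.7,-0.7,-0.7,-0.7,-0.7],"slide":[[0.35,-0.008,0],[0.35,-0.008,0],[0.35,-0.008,0],[0.35,-0.008,0],[0.35,-0.008,0],[0.35,-0.008,0],[0.35,-0.008,0],[0.35,-0.008,0],[0.35,-0.008,0],[0.35,-0.008,0],[0.35,-0.008,0],[0.35,-0.008,0],[0.35,-0.008,0],[0.35,-0.008,0],[0,0,0]],"turn":[0,0,0,0,0,0,0,0,0,0,0,0,0,0,0]}'
```

```text
time: 25.55
ee_pos: [0.5466, -0.0295, 0.1023]
orientation: [[-1.0, 0.021, -0.002], [0.021, 1.0, 0.0], [0.002, 0.0, -1.0]]
ft_force: [0.1, 0.3, 1.4]
opening: 0.0127
time: 27.05
ee_pos: [0.6471, -0.032, 0.1044]
orientation: [[-1.0, 0.021, 0.004], [0.021, 1.0, -0.0], [-0.004, -0.0, -1.0]]
ft_force: [-0.4, 0.9, -0.4]
opening: 0.013
```

```bash
python3 -m jog '{"hand":[-0.7,-0.7,-0.7,-0.7,-0.7,-0.7,-0.7],"slide":[[-1,0,0],[-1,0,0],[-1,0,0],[0,0,1],[0,0,1],[0,0,1],[0,0,1]],"turn":[0,0,0,0,0,0,0]}'
python3 boxes.py;  python3 -c "
from h import *; b=cap('side');a=cap('top');cv2.imwrite('pics/t4.png',np.hstack([cv2.resize(a['color'][20:220,210:340],None,fx=2,fy=2),cv2.resize(b['color'][170:370,270:450],None,fx=2,fy=2)]))"
```

```text
time: 27.75
ee_pos: [0.5854, -0.0319, 0.185]
orientation: [[-1.0, 0.021, 0.002], [0.021, 1.0, -0.0], [-0.002, -0.0, -1.0]]
ft_force: [-0.0, -0.0, -1.0]
opening: 0.0127
red px [251.4 180.6] [0.5942 0.0608]
box px [155.  190.2] xy [0.5655 0.3944] axis deg -3.7 2
red px [243.2 206.2] [0.5058 0.0902]
box px [190.7 223.4] xy [0.4488 0.2721] axis deg -35.2 2
tcp [ 0.5854 -0.0319  0.185 ] A 88.8 t 27.75 op 0.0127
```

View pics/t4.png

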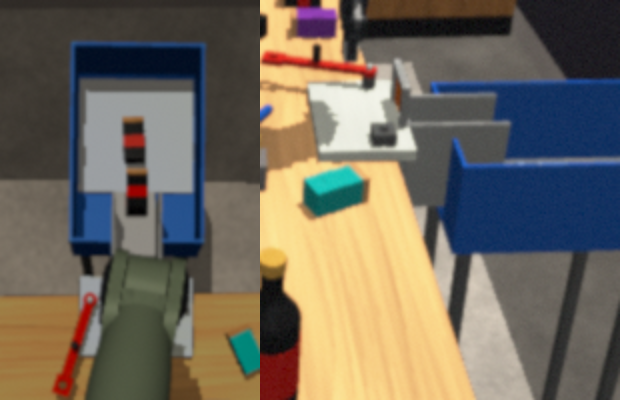

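```bash
python3 -m jog '{"hand":[1,1,1,1,1,1,1,1,1,1,1,1,1,1,1,1,1,1],"slide":[[-0.42,0.95,0],[-0.43,0.95,0],[-0.43,0.95,0],[-0.43,0.95,0],[-0.43,0.95,0],[-0.43,0.95,0],[-0.43,0.95,0],[-0.43,0.95,0],[-0.43,0.95,0],[-0.43,0.95,0],[-0.43,0.95,0],[-0.43,0.95,0],[-0.43,0.95,0],[-0.43,0.95,0],[-0.43,0.95,0],[-0.43,0.95,0],[0,0,0],[0,0,0]],"turn":[-0.28,-0.28,-0.28,-0.28,0,0,0,0,0,0,0,0,0,0,0,0,0,0]}'
python3 boxes.py
```

```text
time: 29.7
ee_pos: [0.447, 0.2722, 0.1832]
orientation: [[-0.821, 0.57, -0.001], [0.57, 0.821, -0.001], [0.0, -0.001, -1.0]]
ft_force: [0.2, -0.9, 0.7]
opening: 0.0855
red px [251.4 180.6] [0.5944 0.0607]
box px [155.  190.2] xy [0.5653 0.3944] axis deg -3.0 2
red px [243.2 206.3] [0.5054 0.0904]
tcp [0.447  0.2722 0.1832] A 55.2 t 29.7 op 0.0855
```

```bash
python3 -m jog '{"hand":[1,1,1,1,1,1,-1,-1,-1,-1,-1,-1,-1,-1],"slide":[[0,0,-0.98],[0,0,-0.98],[0,0,-0.98],[0,0,-0.98],[0,0,-0.98],[0,0,0],[0,0,0],[0,0,0],[0,0,0],[0,0,0],[0,0,0],[0,0,0],[0,0,0],[0,0,0]],"turn":[0,0,0,0,0,0,0,0,0,0,0,0,0,0]}'
python3 -m jog '{"hand":[-1,-1,-1,-1,-1,-1,-1,-1,-1,-1,-1,-1,-1,-1,-1,-1,-1,-1,-1,-1],"slide":[[0,0,1],[0,0,1],[0,0,1],[0,0,1],[0.51,-0.95,1],[0.51,-0.95,1],[0.51,-0.95,0],[0.51,-0.95,0],[0.51,-0.95,0],[0.51,-0.95,0],[0.51,-0.95,0],[0.51,-0.95,0],[0.51,-0.95,0],[0.51,-0.95,0],[0.51,-0.95,0],[0.51,-0.95,0],[0.51,-0.95,0],[0.51,-0.95,0],[0.51,-0.95,0],[0.51,-0.95,0]],"turn":[0,0,0,0,0.28,0.28,0.28,0.28,0,0,0,0,0,0,0,0,0,0,0,0]}'
python3 -m jog '{"hand":[-1,-1,-1,-1,-1,-1,-1],"slide":[[0,0,0],[0,0,-1],[0,0,-1],[0,0,-1],[0,0,-1],[0,0,0],[0,0,0]],"turn":[0,0,0,0,0,0,0]}'; python3 boxes.py
```

```text
time: 31.15
ee_pos: [0.4489, 0.273, 0.0877]
orientation: [[-0.821, 0.571, 0.004], [0.571, 0.821, 0.002], [-0.002, 0.004, -1.0]]
ft_force: [1.3, 0.7, 5.6]
opening: 0.0394
time: 33.15
ee_pos: [0.6106, -0.0328, 0.206]
orientation: [[-1.0, 0.021, -0.001], [0.021, 1.0, -0.0], [0.001, -0.0, -1.0]]
ft_force: [0.2, -0.8, -3.0]
opening: 0.0389
time: 33.85
ee_pos: [0.6101, -0.0315, 0.1261]
orientation: [[-1.0, 0.021, -0.001], [0.021, 1.0, 0.0], [0.001, 0.0, -1.0]]
ft_force: [-0.2, 0.5, -2.4]
opening: 0.0388
red px [251.4 180.5] [0.5945 0.0606]
box px [155.1 190.3] xy [0.5652 0.3942] axis deg -2.3 2
red px [243.2 206.1] [0.5061 0.0902]
tcp [ 0.6101 -0.0315  0.1261] A 88.8 t 33.85 op 0.0388
```

```bash
python3 -m jog '{"hand":[-1,-1,0.5,0.5,0.5,0.5,0.5,0.5,0.5,0.5,0.5,-0.7,-0.7,-0.7,-0.7,-0.7,-0.7],"slide":[[0,0.04,-0.9],[0,0,0],[0,0,0],[0,0,0],[0,0,0],[0,0,1],[0,0,1],[0,0,1],[-1,0.03,0],[-1,0.03,0],[-1,0,0],[-0.15,0,0],[0,0,0],[0,0,-1],[0,0,-1],[0,0,-1],[0,0,-0.2]],"turn":[0,0,0,0,0,0,0,0,0,0,0,0,0,0,0,0,0]}'
python3 -m jog '{"hand":[-0.7,-0.7,-0.7,-0.7,-0.7,-0.7,-0.7,-0.7,-0.7,-0.7,-0.7,-0.7,-0.7,-0.7,-0.7],"slide":[[0.35,-0.008,0],[0.35,-0.008,0],[0.35,-0.008,0],[0.35,-0.008,0],[0.35,-0.008,0],[0.35,-0.008,0],[0.35,-0.008,0],[0.35,-0.008,0],[0.35,-0.008,0],[0.35,-0.008,0],[0.35,-0.008,0],[0.35,-0.008,0],[0.35,-0.008,0],[0.35,-0.008,0],[0,0,0]],"turn":[0,0,0,0,0,0,0,0,0,0,0,0,0,0,0]}'
python3 -m jog '{"hand":[-0.7,-0.7,-0.7,-0.7,-0.7,-0.7,-0.7],"slide":[[-1,0,0],[-1,0,0],[-1,0,0],[0,0,1],[0,0,1],[0,0,1],[0,0,1]],"turn":[0,0,0,0,0,0,0]}'
python3 boxes.py;  python3 -c "
from h import *; b=cap('side');a=cap('top');cv2.imwrite('pics/t5.png',np.hstack([cv2.resize(a['color'][20:220,210:340],None,fx=2,fy=2),cv2.resize(b['color'][170:370,270:450],None,fx=2,fy=2)]))"
```

```text
time: 35.6
ee_pos: [0.5474, -0.0297, 0.1023]
orientation: [[-1.0, 0.021, -0.002], [0.021, 1.0, 0.0], [0.002, 0.0, -1.0]]
ft_force: [-0.3, 0.4, -0.0]
opening: 0.013
time: 37.1
ee_pos: [0.6474, -0.0322, 0.1042]
orientation: [[-1.0, 0.021, 0.003], [0.021, 1.0, -0.0], [-0.003, -0.0, -1.0]]
ft_force: [-1.1, 0.0, 0.6]
opening: 0.0127
time: 37.8
ee_pos: [0.5862, -0.0321, 0.185]
orientation: [[-1.0, 0.021, 0.002], [0.021, 1.0, -0.0], [-0.002, -0.0, -1.0]]
ft_force: [0.4, -0.1, 1.1]
opening: 0.0127
red px [251.4 180.6] [0.5942 0.0608]
box px [155.1 190.3] xy [0.5652 0.3942] axis deg -2.7 2
red px [243.2 206.3] [0.5055 0.0902]
tcp [ 0.5862 -0.0321  0.185 ] A 88.8 t 37.8 op 0.0127
```

View pics/t5.png

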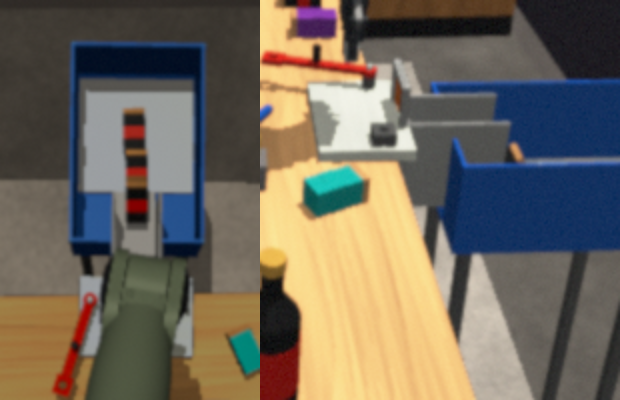

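```bash
cat > tri.py <<'E'
from h import *
def tri(a,pa,b,pb):
    P=[np.array(c['intrinsics'])@np.c_[c['R'],c['t']] for c in(a,b)]
    X=cv2.triangulatePoints(P[0],P[1],np.array(pa,float).reshape(2,1),np.array(pb,float).reshape(2,1)).ravel();return X[:3]/X[3]
E
python3 -c "
from tri import *
b=cap('side');a=cap('top')
X=tri(a,(277.5,96),b,(398.5,246));print(X,proj(a,X),proj(b,X))
for x,z in ((.1,-.127),(.2,-.127),(.1,-.05),(.09,-.09)): print(x,z,proj(a,[.665+x,-.033,z]),proj(b,[.665+x,-.033,z]))
cv2.imwrite('pics/t6.png',np.hstack([cv2.resize(a['color'][40:140,240:320],None,fx=5,fy=5,interpolation=2),cv2.resize(b['color'][200:300,350:430],None,fx=5,fy=5,interpolation=2)]))"
```

```text
[ 0.89203219 -0.03106095 -0.05821971] [276.16407778 102.30950619] [407.54420995 244.75293359]
0.1 -0.127 [276.90251346 139.89389096] [365.70635225 264.30723464]
0.2 -0.127 [276.51086072 113.80439998] [396.33913463 263.1901106 ]
0.1 -0.05 [277.24422905 136.16648234] [368.3098704  244.23920881]
0.09 -0.09 [277.10343473 140.80234414] [363.82455123 254.89736527]
```

View pics/t6.png

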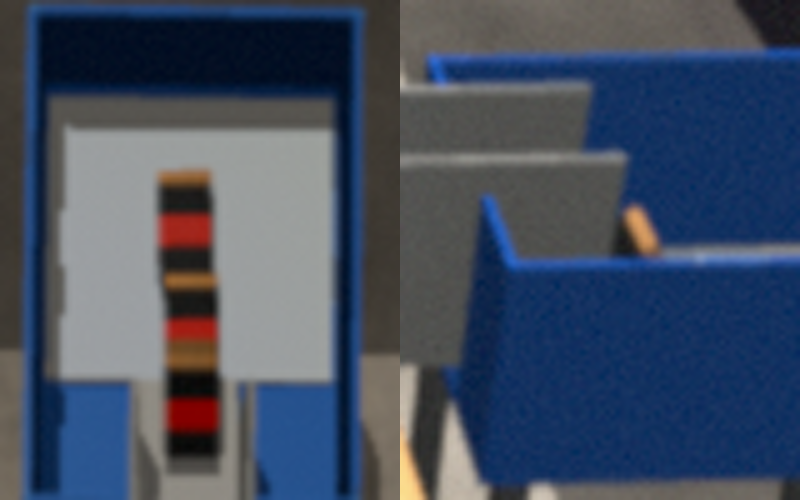

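```bash
python3 -m jog '{"hand":[1,1,1,1,1,1,1,1,1,1,1,1,1,1,1,1,1,1,1,1],"slide":[[-0.05,0.97,0],[-0.05,0.97,0],[-0.05,0.97,0],[-0.05,0.97,0],[-0.05,0.97,0],[-0.05,0.97,0],[-0.05,0.97,0],[-0.05,0.97,0],[-0.05,0.97,0],[-0.05,0.97,0],[-0.05,0.97,0],[-0.05,0.97,0],[-0.05,0.97,0],[-0.05,0.97,0],[-0.05,0.97,0],[-0.05,0.97,0],[-0.05,0.97,0],[-0.05,0.97,0],[-0.05,0.97,0],[-0.05,0.97,0]],"turn":[-0.06,0,0,0,0,0,0,0,0,0,0,0,0,0,0,0,0,0,0,0]}'
python3 boxes.py
python3 -c "
from tri import *
b=cap('side');a=cap('top')
X=tri(a,(278,110.4),b,(398,245.6));print(X,proj(a,X),proj(b,X))
print(ray(a,278.4,122.6,-.08))
cv2.imwrite('pics/t7.png',cv2.resize(a['color'],None,fx=1.4,fy=1.4))"
```

```text
time: 40.05
ee_pos: [0.5654, 0.3575, 0.184]
orientation: [[-0.999, 0.053, 0.0], [0.053, 0.999, -0.0], [-0.0, -0.0, -1.0]]
ft_force: [-0.9, 0.3, -0.5]
opening: 0.0856
red px [251.4 180.5] [0.5946 0.0606]
red px [243.2 206.4] [0.5049 0.0903]
tcp [0.5654 0.3575 0.184 ] A 87.0 t 40.05 op 0.0856
[ 0.86038257 -0.03708671 -0.05593621] [277.94150084 110.66759473] [398.37596604 245.55641452]
[ 0.82124877 -0.0386407  -0.08      ]
```

```bash
python3 -m jog '{"hand":[1,1,1,1,1,1,1,1,1,1,-1,-1,-1,-1,-1,-1,-1,-1],"slide":[[0,0.9,0],[0,0.9,0],[0,0,0],[0,0,-0.98],[0,0,-0.98],[0,0,-0.98],[0,0,-0.98],[0,0,-0.98],[0,0,0],[0,0,0],[0,0,0],[0,0,0],[0,0,0],[0,0,0],[0,0,0],[0,0,0],[0,0,0],[0,0,0]],"turn":[0,0,0,0,0,0,0,0,0,0,0,0,0,0,0,0,0,0]}'
python3 -m jog '{"hand":[-1,-1,-1,-1,-1,-1,-1,-1,-1,-1,-1,-1],"slide":[[0,0,1],[0,0,1],[0,0,1],[0,0,1],[0,0,1],[0,0,1],[0,0,0],[0,0,0],[0,0,0],[0,0,0],[0,0,0],[0,0,0]],"turn":[0.06,0,0,0,0,0,0,0,0,0,0,0]}'
```

```text
time: 42.0
ee_pos: [0.5664, 0.3928, 0.0878]
orientation: [[-0.999, 0.052, 0.003], [0.052, 0.999, 0.002], [-0.003, 0.002, -1.0]]
ft_force: [-0.1, 2.6, 5.2]
opening: 0.0389
time: 43.2
ee_pos: [0.5653, 0.3918, 0.2054]
orientation: [[-1.0, 0.021, -0.001], [0.021, 1.0, -0.001], [0.001, -0.001, -1.0]]
ft_force: [0.1, 0.1, -3.0]
opening: 0.0394
```

```bash
python3 -m jog '{"hand":[-1,-1,-1,-1,-1,-1,-1,-1,-1,-1,-1,-1,-1,-1,-1,-1,-1,-1,-1,-1],"slide":[[0.11,-1,0],[0.11,-1,0],[0.11,-1,0],[0.11,-1,0],[0.11,-1,0],[0.11,-1,0],[0.11,-1,0],[0.11,-1,0],[0.11,-1,0],[0.11,-1,0],[0.11,-1,0],[0.11,-1,0],[0.11,-1,0],[0.11,-1,0],[0.11,-1,0],[0.11,-1,0],[0.11,-1,0],[0.11,-1,0],[0.11,-1,0],[0.11,-1,0]],"turn":[0,0,0,0,0,0,0,0,0,0,0,0,0,0,0,0,0,0,0,0]}'
python3 -m jog '{"hand":[-1,-1,-1,-1,-1,-1,-1,-1],"slide":[[0,-0.6,0],[0,-0.5,0],[0,0,-1],[0,0,-1],[0,0,-1],[0,0,-1],[0,0,0],[0,0,0]],"turn":[0,0,0,0,0,0,0,0]}'; python3 boxes.py
```

```text
time: 45.2
ee_pos: [0.6091, -0.0101, 0.2063]
orientation: [[-1.0, 0.023, 0.0], [0.023, 1.0, -0.0], [-0.0, -0.0, -1.0]]
ft_force: [0.7, 0.4, -3.2]
opening: 0.039
time: 46.0
ee_pos: [0.6092, -0.0299, 0.1262]
orientation: [[-1.0, 0.021, -0.001], [0.021, 1.0, 0.0], [0.001, 0.0, -1.0]]
ft_force: [0.5, 0.3, -1.9]
opening: 0.0391
red px [251.6 180.1] [0.596 0.06 ]
red px [243.2 206.2] [0.5059 0.0903]
tcp [ 0.6092 -0.0299  0.1262] A 88.8 t 46.0 op 0.0391
```

```bash
python3 -m jog '{"hand":[-1,-1,0.5,0.5,0.5,0.5,0.5,0.5,0.5,0.5,0.5,-0.7,-0.7,-0.7,-0.7,-0.7,-0.7],"slide":[[0,-0.03,-0.9],[0,0,0],[0,0,0],[0,0,0],[0,0,0],[0,0,1],[0,0,1],[0,0,1],[-1,0.03,0],[-1,0.03,0],[-1,0,0],[-0.12,0,0],[0,0,0],[0,0,-1],[0,0,-1],[0,0,-1],[0,0,-0.2]],"turn":[0,0,0,0,0,0,0,0,0,0,0,0,0,0,0,0,0]}'
python3 -m jog '{"hand":[-0.7,-0.7,-0.7,-0.7,-0.7,-0.7,-0.7,-0.7,-0.7,-0.7,-0.7,-0.7,-0.7],"slide":[[0.35,-0.008,0],[0.35,-0.008,0],[0.35,-0.008,0],[0.35,-0.008,0],[0.45,-0.01,0],[0.55,-0.012,0],[0.6,-0.012,0],[0.6,-0.012,0],[0.65,-0.012,0],[0.65,-0.012,0],[0,0,0],[0,0,0],[0,0,0]],"turn":[0,0,0,0,0,0,0,0,0,0,0,0,0]}'
python3 -m jog '{"hand":[-0.7,-0.7,-0.7,-0.7,-0.7,-0.7,-0.7,-0.7,-0.7,-0.7],"slide":[[-1,0,0],[-1,0,0],[-1,0,0],[0,0,1],[0,0,1],[0,0,1],[0,0,1],[-1,0,0],[-1,0,0],[0,0,0]],"turn":[0,0,0,0,0,0,0,0,0,0]}'
python3 -c "
from tri import *
b=cap('side');a=cap('top')
import pickle;pickle.dump((a,b),open('c1.pkl','wb'))
cv2.imwrite('pics/t8.png',np.hstack([cv2.resize(a['color'][40:180,230:330],None,fx=4,fy=4,interpolation=2),cv2.resize(b['color'][170:310,330:430],None,fx=4,fy=4,interpolation=2)]))"
```

```text
time: 47.75
ee_pos: [0.547, -0.0294, 0.1023]
orientation: [[-1.0, 0.021, -0.002], [0.021, 1.0, 0.0], [0.002, 0.0, -1.0]]
ft_force: [-0.5, 0.5, 1.1]
opening: 0.0127
time: 49.05
ee_pos: [0.6451, -0.0315, 0.1042]
orientation: [[-1.0, 0.021, 0.001], [0.021, 1.0, 0.0], [-0.001, 0.0, -1.0]]
ft_force: [0.8, -0.2, 0.3]
opening: 0.013
time: 50.05
ee_pos: [0.5425, -0.0311, 0.1842]
orientation: [[-1.0, 0.022, -0.002], [0.022, 1.0, 0.0], [0.002, 0.0, -1.0]]
ft_force: [0.2, 0.7, 0.3]
opening: 0.0129
```

View pics/t8.png

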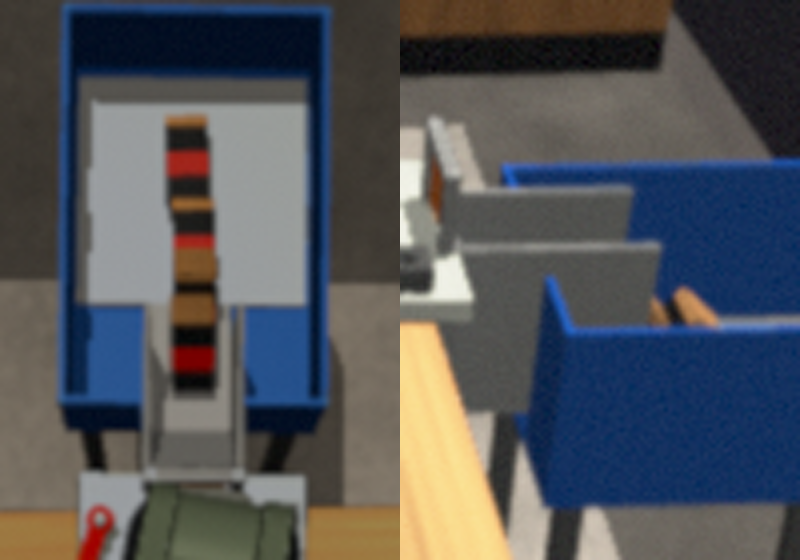

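```bash
python3 -c "
from tri import *
import pickle
from scipy.optimize import brentq
a,b=pickle.load(open('c1.pkl','rb'))
o=np.array([.6653,-.0318,0])
for n,pt,ps,vm,vr in(('box4',(278.2,112.3),(390.5,246.5),129.8,137),('box4b',(278.2,113.5),(394.5,249),129.8,137.),('box3',(278.8,101.8),(406,247),None,None)):
    X=tri(a,pt,b,ps);print(n,(X-o).round(4),proj(a,X).round(1),proj(b,X).round(1))
    if vm:
        for v,L in((vr,.08),(vm,.04)):
            for th in np.radians(range(10,81,10)):
                Y=X+L*np.array([-np.cos(th),0,np.sin(th)]); C=X+.04*np.array([-np.cos(th),0,np.sin(th)])+.02*np.array([-np.sin(th),0,-np.cos(th)])
                print(int(np.degrees(th)),v,proj(a,Y)[1].round(1),(C-o).round(3))
"
```

```text
box4 [ 0.181  -0.0043 -0.0581] [277.7 114.6] [393.8 246.1]
10 137 135.2 [ 0.138 -0.004 -0.071]
20 137 133.5 [ 0.137 -0.004 -0.063]
29 137 131.2 [ 0.136 -0.004 -0.055]
40 137 128.4 [ 0.137 -0.004 -0.048]
50 137 125.1 [ 0.14  -0.004 -0.04 ]
59 137 121.4 [ 0.144 -0.004 -0.033]
70 137 117.5 [ 0.148 -0.004 -0.027]
80 137 113.5 [ 0.154 -0.004 -0.022]
10 129.8 124.9 [ 0.138 -0.004 -0.071]
20 129.8 124.0 [ 0.137 -0.004 -0.063]
29 129.8 122.8 [ 0.136 -0.004 -0.055]
40 129.8 121.4 [ 0.137 -0.004 -0.048]
50 129.8 119.8 [ 0.14  -0.004 -0.04 ]
59 129.8 118.0 [ 0.144 -0.004 -0.033]
70 129.8 116.0 [ 0.148 -0.004 -0.027]
80 129.8 114.1 [ 0.154 -0.004 -0.022]
box4b [ 0.1859 -0.006  -0.0679] [278.1 113.9] [395.  248.9]
10 137.0 134.3 [ 0.143 -0.006 -0.081]
20 137.0 132.7 [ 0.141 -0.006 -0.073]
29 137.0 130.4 [ 0.141 -0.006 -0.065]
40 137.0 127.6 [ 0.142 -0.006 -0.057]
50 137.0 124.3 [ 0.145 -0.006 -0.05 ]
59 137.0 120.6 [ 0.149 -0.006 -0.043]
70 137.0 116.7 [ 0.153 -0.006 -0.037]
80 137.0 112.8 [ 0.159 -0.006 -0.032]
10 129.8 124.1 [ 0.143 -0.006 -0.081]
20 129.8 123.2 [ 0.141 -0.006 -0.073]
29 129.8 122.0 [ 0.141 -0.006 -0.065]
40 129.8 120.6 [ 0.142 -0.006 -0.057]
50 129.8 119.0 [ 0.145 -0.006 -0.05 ]
59 129.8 117.2 [ 0.149 -0.006 -0.043]
70 129.8 115.3 [ 0.153 -0.006 -0.037]
80 129.8 113.3 [ 0.159 -0.006 -0.032]
box3 [ 0.2246 -0.008  -0.0599] [278.5 103. ] [407.7 246.8]
```

```bash
python3 -c "
from tri import *
import pickle
a,b=pickle.load(open('c1.pkl','rb'))
o=np.array([.6653,-.0318,0])
for n,pt,ps,ve in(('box4',(278.2,120.8),(392.8,244.7),137.3),('box3',(278.8,110),(400,242.7),None)):
    X=tri(a,pt,b,ps);print(n,(X-o).round(4),proj(a,X).round(1),proj(b,X).round(1))
    for d in(20,30,40,50,60):
        t=np.radians(d);c,s=np.cos(t),np.sin(t)
        C=X+[-.04*c+.02*s,0,-.04*s-.02*c];E=X+[-.08*c,0,-.08*s];F=X+[.04*s,0,-.04*c]
        print(d,'centre',(C-o).round(3),'end row',proj(a,E)[1].round(1),'kraft far row',proj(a,F)[1].round(1), 'kraft far side px',proj(b,F).round(1))
"
```

```text
box4 [ 0.1654 -0.0076 -0.0513] [278.7 118.4] [389.5 245. ]
20 centre [ 0.135 -0.008 -0.084] end row 140.1 kraft far row 117.0 kraft far side px [392.2 254.8]
30 centre [ 0.141 -0.008 -0.089] end row 139.1 kraft far row 115.1 kraft far side px [394.3 254. ]
40 centre [ 0.148 -0.008 -0.092] end row 137.6 kraft far row 113.3 kraft far side px [396.2 252.9]
50 centre [ 0.155 -0.008 -0.095] end row 135.4 kraft far row 111.7 kraft far side px [397.9 251.5]
60 centre [ 0.163 -0.008 -0.096] end row 132.8 kraft far row 110.3 kraft far side px [399.4 250. ]
box3 [ 0.1959 -0.0085 -0.0433] [278.9 109.6] [399.5 242.8]
20 centre [ 0.165 -0.008 -0.076] end row 131.5 kraft far row 108.4 kraft far side px [402.1 252.6]
30 centre [ 0.171 -0.008 -0.081] end row 130.6 kraft far row 106.5 kraft far side px [404.2 251.7]
40 centre [ 0.178 -0.008 -0.084] end row 129.1 kraft far row 104.7 kraft far side px [406.1 250.6]
50 centre [ 0.185 -0.008 -0.087] end row 127.0 kraft far row 103.1 kraft far side px [407.9 249.3]
60 centre [ 0.193 -0.008 -0.088] end row 124.4 kraft far row 101.6 kraft far side px [409.4 247.7]
```

```bash
python3 -m jog '{"hand":[-0.3,-0.3,-0.3,-0.3,-0.3,-0.3,-0.3,-0.3,-0.3,-0.3],"slide":[[0.075,0.89,0],[0.075,0.89,0],[0.075,0.89,0],[0.075,0.89,0],[0.075,0.89,0],[0.075,0.89,0],[0,0,-0.9],[0,0,-0.9],[0,0,-0.85],[0,0,0]],"turn":[-0.21,-0.21,-0.21,0,0,0,0,0,0,0]}'
python3 - <<'E'
import numpy as np
p=np.array([.6323,.0491]);y=np.radians(-1.2);R=np.array([[np.cos(y),-np.sin(y)],[np.sin(y),np.cos(y)]])
q=np.linspace(1.906,.35,12);P=np.array([p+R@(.085*np.array([-np.sin(a),-np.cos(a)])) for a in q])
print(P[0],P[-1]);print(np.round(np.diff(P,axis=0)/.02,2).tolist(), np.degrees(q[1]-q[0])/30)
E
```

```text
time: 51.15
ee_pos: [0.5535, 0.0755, 0.1289]
orientation: [[-0.939, 0.344, -0.003], [0.344, 0.939, 0.0], [0.003, -0.001, -1.0]]
ft_force: [0.7, 0.5, -0.6]
opening: 0.03
[0.55263401 0.07873663] [ 0.6014879  -0.03011877]
[[-0.17, -0.58], [-0.09, -0.59], [-0.0, -0.6], [0.08, -0.59], [0.17, -0.58], [0.25, -0.55], [0.32, -0.51], [0.39, -0.46], [0.45, -0.4], [0.5, -0.33], [0.54, -0.26]] -0.2701582815828973
```

```bash
python3 -m jog '{"hand":[-0.3,-0.3,-0.3,-0.3,-0.3,-0.3,-0.3,-0.3,-0.3,-0.3,-0.3,-0.3],"slide":[[-0.17,-0.58,0],[-0.09,-0.59,0],[0,-0.6,0],[0.08,-0.59,0],[0.17,-0.58,0],[0.25,-0.55,0],[0.32,-0.51,0],[0.39,-0.46,0],[0.45,-0.4,0],[0.5,-0.33,0],[0.54,-0.26,0],[0,0,0]],"turn":[0.27,0.27,0.27,0.27,0.27,0.27,0.27,0.27,0.27,0.27,0.27,0]}'
python3 -m jog '{"hand":[-0.3,-0.3,-0.3,-0.3,-1,-1,-1,-1,-1,-1,-1,-1,-1],"slide":[[0,0,1],[0,0,1],[0,0,1],[-1,0,0],[-1,0,0],[-1,0,0],[-1,0,0],[-1,0,0],[-1,0,0],[-1,0,0],[-1,0,0],[-1,0,0],[0,0,0]],"turn":[-0.28,-0.28,-0.28,-0.28,-0.28,-0.28,-0.28,-0.28,0,0,0,0,0]}'
python3 -c "
from chute import *
fit(cap('top'))"; python3 boxes.py
```

```text
time: 52.35
ee_pos: [0.6052, -0.0346, 0.1321]
orientation: [[-0.36, -0.933, 0.003], [-0.933, 0.36, -0.001], [-0.001, -0.003, -1.0]]
ft_force: [-0.5, 0.1, 1.1]
opening: 0.0299
time: 53.65
ee_pos: [0.4203, -0.0331, 0.1912]
orientation: [[-1.0, -0.028, -0.002], [-0.028, 1.0, 0.0], [0.002, 0.0, -1.0]]
ft_force: [0.2, 0.6, -0.2]
opening: 0.0003
outer 18499.5 [278.34 179.42] [ 0.5959 -0.0325  0.052 ]
hole 539.0 [296.2  186.47] [ 0.5707 -0.0937  0.052 ]
hole 581.0 [254.53 169.23] [0.6323 0.0491 0.052 ]
light 108609 [272.68 177.45] [ 0.6042 -0.0132]
light 236 [254.57 169.32] [0.6334 0.0492]
light 240 [299.15 171.18] [ 0.6249 -0.1055]
near [[0.5359, 0.0048], [0.534, -0.0828]] ang -91.24
left [[0.565, 0.0698], [0.653, 0.0676]] ang -1.39
right [[0.6081, -0.1303], [0.5202, -0.1287]] ang 179.01
red px [265.2 174.3] [0.6155 0.0126]
tcp [ 0.4222 -0.0335  0.1916] A 91.6 t 53.7 op 0.0001
```

```bash
python3 -m jog '{"hand":[-1,-1,-1,-1,-1,-1,-1,-1,-1,-1,-1,-1],"slide":[[1,0,0],[1,0,0],[1,0,0],[1,0,0],[1,0,0],[1,0,0],[1,0,0],[0.15,0,0],[0,0,-1],[0,0,-1],[0,0,-1],[0,0,0]],"turn":[0,0,0,0,0,0,0,0,0,0,0,0]}'
python3 -m jog '{"hand":[-1,-1,-1,-1,-1,-1,-1,-1,-1,-1],"slide":[[0.25,0,0],[0.25,0,0],[0.25,0,0],[0.25,0,0],[0.25,0,0],[0.25,0,0],[0.25,0,0],[0.25,0,0],[0.25,0,0],[0,0,0]],"turn":[0,0,0,0,0,0,0,0,0,0]}'
python3 -m jog '{"hand":[-1,-1,-1,-1],"slide":[[0.1,0,0],[0.1,0,0],[0,0,0],[0,0,0]],"turn":[0,0,0,0]}'
```

```text
time: 54.95
ee_pos: [0.5639, -0.0333, 0.1286]
orientation: [[-1.0, -0.03, -0.005], [-0.03, 1.0, 0.001], [0.005, 0.001, -1.0]]
ft_force: [-0.2, 0.6, 0.1]
opening: -0.0002
time: 55.95
ee_pos: [0.6119, -0.0336, 0.1312]
orientation: [[-1.0, -0.031, 0.001], [-0.031, 1.0, 0.0], [-0.001, 0.0, -1.0]]
ft_force: [0.4, -0.3, 0.3]
opening: 0.0002
time: 56.35
ee_pos: [0.6146, -0.0337, 0.1309]
orientation: [[-1.0, -0.031, -0.001], [-0.031, 1.0, 0.0], [0.001, 0.0, -1.0]]
ft_force: [-1.5, -0.1, 0.6]
opening: -0.0002
```

```bash
for i in 1 2; do :; done
python3 -m jog '{"hand":[-1,-1,-1],"slide":[[0.1,0,0],[0,0,0],[0,0,0]],"turn":[0,0,0]}'|grep -E 'ee|ft'
python3 -m jog '{"hand":[-1,-1,-1],"slide":[[0.1,0,0],[0,0,0],[0,0,0]],"turn":[0,0,0]}'|grep -E 'ee|ft'
```

```text
ee_pos: [0.615, -0.0337, 0.1308]
ft_force: [-6.2, -0.4, 3.6]
ee_pos: [0.6153, -0.0337, 0.1306]
ft_force: [-11.2, -1.0, 7.1]
```

```bash
python3 -m jog '{"hand":[-0.2,-0.2,-0.2,-0.2,-0.2,-0.2,-0.2,-0.2,-0.2,-0.2,-0.2,-0.2,-0.2],"slide":[[-0.5,0,0],[-0.5,0,0],[-1,0,1],[-1,0,1],[-1,0,1],[-1,0,1],[-1,0,1],[-1,0,0],[-1,0,0],[-1,0,0],[-1,0,0],[0,0,0],[0,0,0]],"turn":[0,0,0,0,0,0,0,0,0,0,0,0,0]}'
python3 - <<'E'
from chute import *
a=cap('top');b=cap('side');pickle.dump((a,b),open('c2.pkl','wb'));fit(a)
im=a['color'];k=8
big=cv2.resize(im[210:245,300:340],None,fx=k,fy=k,interpolation=cv2.INTER_CUBIC)
hsv=cv2.cvtColor(big,cv2.COLOR_BGR2HSV);y=(hsv[...,0]>20)&(hsv[...,0]<35)&(hsv[...,1]>150)&(hsv[...,2]>90)
c=max(cv2.findContours(y.astype(np.uint8),0,1)[0],key=cv2.contourArea)
(x,yy),r=cv2.minEnclosingCircle(c);m=cv2.moments(c);cx,cy=m['m10']/m['m00'],m['m01']/m['m00']
for q in((x,yy),(cx,cy)):
    p=((q[0]+.5)/k-.5+300,(q[1]+.5)/k-.5+210);print('head',np.round(p,2),ray(a,*p,.074).round(4),'diam mm',2*r/k/532.4*1.807*1000, 'area diam',2*np.sqrt(cv2.contourArea(c)/np.pi)/k/532.4*1807)
s=hsv[...,1];st=(s<90)
print('stand bbox',cv2.boundingRect(st.astype(np.uint8)))
cv2.imwrite('pics/t9.png',np.hstack([cv2.resize(im[155:215,245:315],None,fx=6,fy=6,interpolation=2),cv2.resize(im[205:265,290:350],None,fx=6,fy=6,interpolation=2)]))
E
```

```text
time: 58.25
ee_pos: [0.4194, -0.0338, 0.2315]
orientation: [[-1.0, -0.031, 0.002], [-0.031, 1.0, -0.0], [-0.002, -0.0, -1.0]]
ft_force: [0.7, 0.7, -0.2]
opening: 0.0345
outer 19646.5 [280.24 169.91] [ 0.6287 -0.0396  0.052 ]
hole 527.5 [299.5 170.3] [ 0.6265 -0.1061  0.052 ]
hole 581.0 [254.53 169.22] [0.6323 0.0491 0.052 ]
light 113760 [273.8  179.39] [ 0.5974 -0.017 ]
light 232 [254.6  169.32] [0.6334 0.0491]
near [[0.536, 0.0048], [0.534, -0.0828]] ang -91.34
left [[0.565, 0.0698], [0.653, 0.0676]] ang -1.39
right [[0.6072, -0.1302], [0.5192, -0.1287]] ang 179.01
head [318.8 226.2] [ 0.4323 -0.1671  0.074 ] diam mm 25.470611933565607 area diam 23.914646475520406
head [318.84 226.1 ] [ 0.4327 -0.1673  0.074 ] diam mm 25.470611933565607 area diam 23.914646475520406
stand bbox (0, 48, 199, 232)
```

View pics/t9.png

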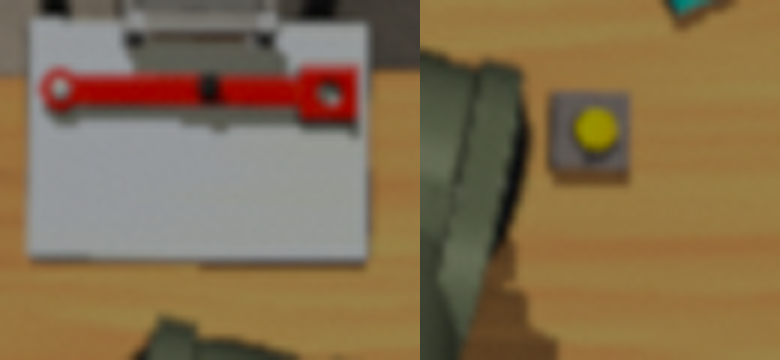

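```bash
python3 -m jog '{"hand":[0.5,0.5,0.5,0.5,0.5,0.5,0.5,0.5,0.5,0.5,0.5],"slide":[[0.095,-0.95,0],[0.095,-0.95,0],[0.095,-0.95,0],[0.095,-0.95,0],[0.095,-0.95,0],[0.095,-0.95,0],[0.095,-0.95,0],[0,0,-1],[0,0,-1],[0,0,0],[0,0,0]],"turn":[0,0,0,0,0,0,0,0,0,0,0]}'
```

```text
time: 59.45
ee_pos: [0.4326, -0.1668, 0.191]
orientation: [[-1.0, -0.031, -0.001], [-0.031, 1.0, 0.0], [0.001, 0.0, -1.0]]
ft_force: [0.2, 0.6, 0.7]
opening: 0.0641
```

```bash
python3 -m jog '{"hand":[0.5,0.5,0.5,0.5,0.5,0.5,0.5],"slide":[[0,-0.02,-0.91],[0,0,-0.91],[0,0,-0.91],[0,0,-0.91],[0,0,0],[0,0,0],[0,0,0]],"turn":[0,0,0,0,0,0,0]}'
python3 -m jog '{"hand":[-1,-1,-1,-1,-1,-1,-1,-1,-1,-1],"slide":[[0,0,0],[0,0,0],[0,0,0],[0,0,0],[0,0,0],[0,0,0],[0,0,0],[0,0,0],[0,0,0],[0,0,0]],"turn":[0,0,0,0,0,0,0,0,0,0]}'
```

```text
time: 60.15
ee_pos: [0.4332, -0.1675, 0.1195]
orientation: [[-1.0, -0.031, 0.002], [-0.031, 1.0, -0.001], [-0.002, -0.001, -1.0]]
ft_force: [0.4, 0.1, -0.1]
opening: 0.064
time: 61.15
ee_pos: [0.4325, -0.1672, 0.119]
orientation: [[-1.0, -0.031, 0.001], [-0.031, 1.0, -0.0], [-0.001, -0.001, -1.0]]
ft_force: [-0.6, 0.4, 5.1]
opening: 0.0223
```

```bash
python3 -m jog '{"hand":[-1,-1,-1,-1,-1,-1,-1,-1,-1,-1,-1,-1,-1,-1,-1,-1,-1],"slide":[[0,0,1],[0,0,1],[0,0,1],[0,0,1],[0.974,0.306,0],[0.974,0.306,0],[0.974,0.306,0],[0.974,0.306,0],[0.974,0.306,0],[0.974,0.306,0],[0.974,0.306,0],[0.974,0.306,0],[0.974,0.306,0],[0.974,0.306,0],[0,0,0],[0,0,0],[0,0,0]],"turn":[0,0,0,0,0,0,0,0,0,0,0,0,0,0,0,0,0]}'
python3 -m jog '{"hand":[-1,-1,-1,-1,-1],"slide":[[0,0,-0.85],[0,0,-0.85],[0,0,0],[0,0,0],[0,0,0]],"turn":[0,0,0,0,0]}'
python3 - <<'E'
from h import *
b=cap('side');s=robot.state();print(s['ee_pos'])
cv2.imwrite('pics/s3.png',cv2.resize(b['color'][190:260,290:380],None,fx=8,fy=8,interpolation=2))
for X in([.6273,-.1059,.052],[.6273,-.1059,.058]):print(proj(b,X),(proj(b,X)-[290,190])*8)
E
```

```text
time: 62.85
ee_pos: [0.6259, -0.106, 0.198]
orientation: [[-1.0, -0.031, -0.001], [-0.031, 1.0, 0.0], [0.001, 0.0, -1.0]]
ft_force: [-0.7, -0.2, -0.2]
opening: 0.0221
time: 63.35
ee_pos: [0.6272, -0.1062, 0.1654]
orientation: [[-1.0, -0.031, 0.001], [-0.031, 1.0, -0.0], [-0.001, -0.0, -1.0]]
ft_force: [0.3, -1.0, -1.6]
opening: 0.0223
[ 0.62740648 -0.10620098  0.16544572]
[330.99233233 230.3979684 ] [327.93865861 323.18374716]
[331.13947115 228.61832846] [329.11576921 308.94662766]
```

View pics/s3.png

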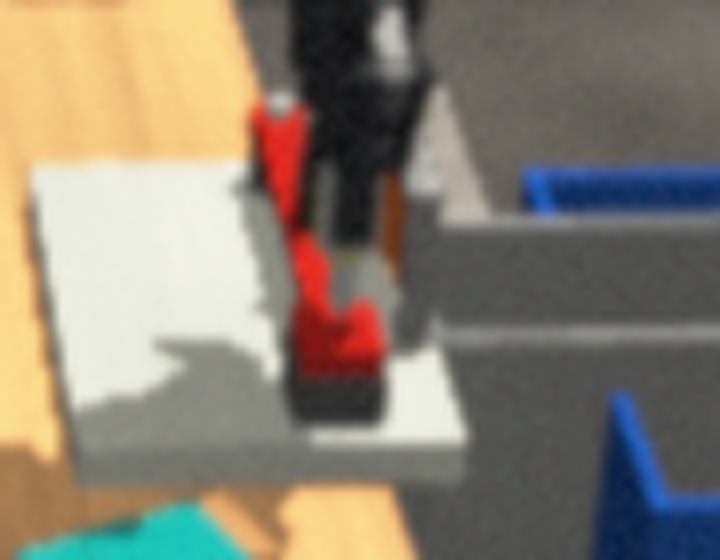

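```bash
python3 -m jog '{"hand":[-1,-1,-1,-1,-1],"slide":[[0,0,-0.2],[0,0,-0.15],[0,0,-0.15],[0,0,0],[0,0,0]],"turn":[0,0,0,0,0]}'
```

```text
time: 63.9
ee_pos: [0.6269, -0.1058, 0.1541]
orientation: [[-1.0, -0.031, -0.0], [-0.031, 1.0, 0.0], [0.0, 0.0, -1.0]]
ft_force: [-0.1, 0.9, 0.6]
opening: 0.0222
```

```bash
python3 -m jog '{"hand":[-1,-1,-1,-1,-1],"slide":[[0,0,-0.15],[0,0,-0.15],[0,0,-0.15],[0,0,0],[0,0,0]],"turn":[0,0,0,0,0]}'
```

```text
time: 64.4
ee_pos: [0.6269, -0.1059, 0.1451]
orientation: [[-1.0, -0.031, -0.0], [-0.031, 1.0, 0.0], [0.0, 0.0, -1.0]]
ft_force: [0.3, -0.4, 0.5]
opening: 0.0224
```

Tip is at about z = 38 mm with no force; it is entering the bracket. On down to the seat (TCP about 0.131).

```bash
python3 -m jog '{"hand":[-1,-1,-1,-1,-1,-1],"slide":[[0,0,-0.15],[0,0,-0.15],[0,0,-0.15],[0,0,-0.15],[0,0,0],[0,0,0]],"turn":[0,0,0,0,0,0]}'
```

```text
time: 65.0
ee_pos: [0.6269, -0.1059, 0.1331]
orientation: [[-1.0, -0.031, -0.0], [-0.031, 1.0, 0.0], [0.0, 0.0, -1.0]]
ft_force: [-0.4, -0.1, -0.6]
opening: 0.0222
```

```bash
python3 -m jog '{"hand":[-1,-1,-1],"slide":[[0,0,-0.1],[0,0,0],[0,0,0]],"turn":[0,0,0]}'
python3 -m jog '{"hand":[0.2,0.2,0.2,0.2,0.2,0.2,0.2,0.2,0.2,0.2,0.2,0.2,0.2,0.2,0.2,0.2,0.2,0.2],"slide":[[0,0,0],[0,0,0],[0,0,0],[0,0,0.3],[0,0,0.5],[0,0,1],[0,0,1],[0,0,1],[-1,0,1],[-1,0,0],[-1,0,0],[-1,0,0],[-1,0,0],[-1,0,0],[-1,0,0],[-1,0,0],[-1,0,0],[0,0,0]],"turn":[0,0,0,0,0,0,0,0,0,0,0,0,0,0,0,0,0,0]}'
python3 - <<'E'
from tri import *
from chute import fit
a=cap('top');b=cap('side');fit(a)
im=np.hstack([cv2.resize(a['color'][30:210,240:320],None,fx=3,fy=3,interpolation=2),cv2.resize(b['color'][180:270,290:400],None,fx=5,fy=6,interpolation=2)])
cv2.imwrite('pics/f.png',im)
k=8
def yel(c,x0,x1,y0,y1):
    big=cv2.resize(c['color'][y0:y1,x0:x1],None,fx=k,fy=k,interpolation=2);h=cv2.cvtColor(big,cv2.COLOR_BGR2HSV)
    m=(h[...,0]>20)&(h[...,0]<35)&(h[...,1]>150)&(h[...,2]>70)
    q=max(cv2.findContours(m.astype(np.uint8),0,1)[0],key=cv2.contourArea);M=cv2.moments(q)
    x,y,w,hh=cv2.boundingRect(q);f=lambda u,v:((u+.5)/k-.5+x0,(v+.5)/k-.5+y0)
    return f(M['m10']/M['m00'],M['m01']/M['m00']),(w/k,hh/k),f(x+w/2,y),f(x+w/2,y+hh)
ta=yel(a,285,315,155,190);sb=yel(b,310,350,200,250);print(ta,sb)
print('top head',ray(a,*ta[0],.086).round(4)); 
for z in(.086,.106):print(z,proj(b,[.6272,-.106,z]))
E
```

```text
time: 65.3
ee_pos: [0.627, -0.1059, 0.1313]
orientation: [[-1.0, -0.031, 0.0], [-0.031, 1.0, 0.0], [-0.0, 0.0, -1.0]]
ft_force: [0.7, -0.4, -0.2]
opening: 0.0223
time: 67.1
ee_pos: [0.445, -0.1055, 0.228]
orientation: [[-1.0, -0.03, -0.001], [-0.03, 1.0, 0.0], [0.001, 0.0, -1.0]]
ft_force: [0.8, -0.0, 1.0]
opening: 0.0513
outer 75.0 [303.53 166.71] [ 0.6388 -0.1202  0.052 ]
outer 15999.5 [275.64 169.95] [ 0.6288 -0.0237  0.052 ]
hole 584.5 [254.53 169.22] [0.6323 0.0491 0.052 ]
light 113320 [273.39 179.15] [ 0.5983 -0.0156]
light 229 [254.58 169.31] [0.6335 0.0492]
near [[0.5358, 0.0048], [0.5339, -0.0828]] ang -91.24
left [[0.565, 0.0698], [0.653, 0.0676]] ang -1.39
right [[0.6081, -0.1303], [0.5202, -0.1287]] ang 179.01
((299.942562473072, 169.42607353152377), (6.875, 7.0), (300.0, 166.0625), (300.0, 173.0625)) ((332.17223349244233, 224.73671638822594), (8.875, 13.0), (332.625, 218.4375), (332.625, 231.4375))
top head [ 0.6254 -0.1056  0.086 ]
0.086 [331.8057949  220.23089964]
0.106 [332.3107462  214.12114424]
```

View pics/f.png

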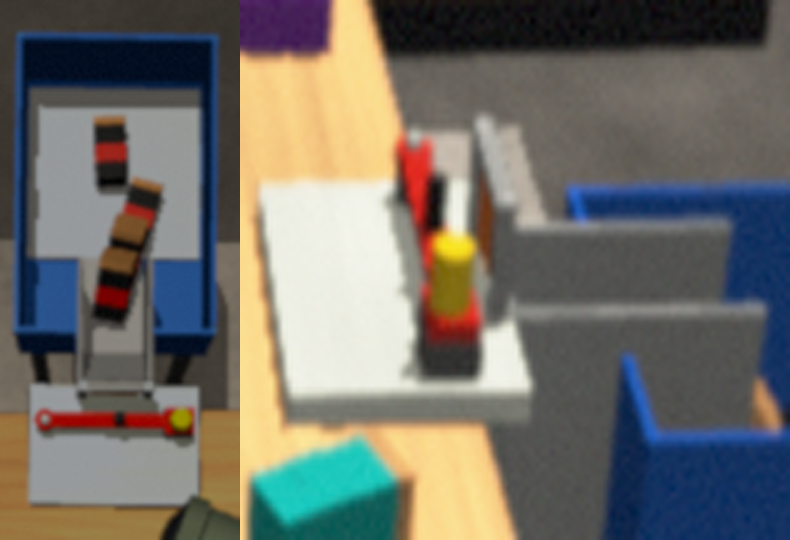

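```bash
python3 -m jog '{"hand":[0.2,0.2,0.2,0.2,0.2],"slide":[[0,0,0],[0,0,0],[0,0,0],[0,0,0],[0,0,0]],"turn":[0,0,0,0,0]}'; python3 -c "
from station import robot
print(robot.job_done())"
```

```text
time: 67.7
ee_pos: [0.4471, -0.1058, 0.2271]
orientation: [[-1.0, -0.031, -0.0], [-0.031, 1.0, 0.0], [0.0, 0.0, -1.0]]
ft_force: [-0.6, -0.2, -0.8]
opening: 0.0509
the job is handed in; nothing more can be done
None
```

The job is handed in at about 68 s; no verdict was reported. I swung the bar to about 1.9 rad, then set the four black gift boxes on the deck one by one and pushed each through the flap. After that I shut the bar against its stop and dropped the pin through bar and bracket without any noticeable force.

**Last pictures:**
- **Pin and flap:** The pin stands upright with its head down on the bar, and the flap hangs shut. The gripper is clear of everything.
- **Bar:** By image it is about 0.02 rad from shut, against a limit of 0.05. The force rose to 11 N at the stop.
- **Pin centring:** The head measured (0.6254, -0.1056). The hole measured about (0.627, -0.106), so they agree within about 2 mm.
- **Boxes:** All four are in the tote.

**What is less certain:**
- **Leaning boxes:** Boxes 3 and 4 lean on the pile at the foot of the slide. I estimated their centres at z of about -0.08 to -0.09 m when they landed, inside the -0.17 to -0.05 m range. One or more of the boxes in the tote shifted later, and I did not measure their heights again.
- **Side camera:** In an enlarged picture it seemed to place the hole and the pin about 4 mm or more farther in x than the top camera did. I used the top camera.
- **Bystanders:** I saw no contact with them, but I did not measure their final positions.

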